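# Charge and start the scrap crusher

### The job

Take the feed pan by its cross grip, tip all five terracotta shards into the crusher's hopper and stand the empty pan upright on the bench again. Then start the crusher from the sloping console: press the round key, then the narrow bar key, then the square key, one at a time, each gently until it is fully home, held there a moment (about half a second) and let up again, without pushing hard against its stop (the keys break at 30 N). Do not press the plus-shaped key, and leave the bowl, cup and brush where they are.

Things in the scene. Friction and masses are not known exactly. Their poses are not given: they have to be found in the camera images.
- crusher: bench crusher for fired scrap: blue housing 150 x 150 x 60 mm with a square sheet-steel hopper on top, and a grey motor on its +y side (reaching 175 mm from the centre, 100 mm by the hopper, top at 115 mm height). Fixed. Origin: under the hopper's centre, on the bench.
- hopper_mouth (a point): centre of the hopper's mouth, in the plane of its rim, 140 mm above the bench. The mouth is 200 x 200 mm along the crusher's x and y; the walls slope in to a floor of about 105 x 105 mm, 80 mm below the rim. z up.
- pan: loose aluminium feed pan, 0.3 kg, 170 mm (its x) by 110 mm (its y), floor 3 mm thick, walls 35 mm high and 3 mm thick at the back (+x) and both sides, NO wall at the front (-x), from which it pours. A wooden cross grip spans its middle. Origin: centre of its underside. z up.
- pan_grip (a point): centre of the pan's cross grip, 78 mm above the pan's underside: a flat wooden bar 14 mm thick (pan x), 22 mm high, 103 mm clear between the straps (pan y). Axes as the pan's.
- pan_lip (a point): middle of the pan's open front edge, at its underside, 85 mm from the pan's origin towards its -x.
- console: fixed sloping control console, 225 mm wide (y), grey panel 120 mm long up the slope, on a blue foot. The panel leans back 0.4 rad: it faces up and to the console's -x, turned to the pan; its centre is 85 mm above the bench, its edges at 62 and 108 mm. Four white keys in one row across it, 46 mm apart, order differs every time. Origin: on the bench below the panel's centre.
- shard0: loose chunky lump of fired terracotta, about 32 mm across and 18 to 24 mm high, 22 g, lying in the pan. Origin: centre of its underside.
- shard1: loose chunky lump of fired terracotta, about 32 mm across and 18 to 24 mm high, 22 g, lying in the pan. Origin: centre of its underside.
- shard2: loose chunky lump of fired terracotta, about 32 mm across and 18 to 24 mm high, 22 g, lying in the pan. Origin: centre of its underside.
- shard3: loose chunky lump of fired terracotta, about 32 mm across and 18 to 24 mm high, 22 g, lying in the pan. Origin: centre of its underside.
- shard4: loose chunky lump of fired terracotta, about 32 mm across and 18 to 24 mm high, 22 g, lying in the pan. Origin: centre of its underside.
- seat_round: fixed black bezel (42 x 40 x 3 mm) of the round key: round cap, 28 mm diameter. Origin: on the panel face under the key; z out along the key's axis, x up the slope, y along the row. At rest the cap's top is 12 to 17 mm out from the panel face: worn, it differs each time and must be felt. Travel 8 mm; 1.5 N starts it, 5 N fully down, then a hard stop.
- key_round (a joint): how far the round key is pressed, m: 0 up, 0.008 fully home. It springs back.
- seat_bar: fixed black bezel (42 x 40 x 3 mm) of the bar key: narrow bar cap, 34 mm (along x) by 12 mm. Origin: on the panel face under the key; z out along the key's axis, x up the slope, y along the row. At rest the cap's top is 12 to 17 mm out from the panel face: worn, it differs each time and must be felt. Travel 8 mm; 1.5 N starts it, 5 N fully down, then a hard stop.
- key_bar (a joint): how far the bar key is pressed, m: 0 up, 0.008 fully home. It springs back.
- seat_square: fixed black bezel (42 x 40 x 3 mm) of the square key: square cap, 26 by 26 mm. Origin: on the panel face under the key; z out along the key's axis, x up the slope, y along the row. At rest the cap's top is 12 to 17 mm out from the panel face: worn, it differs each time and must be felt. Travel 8 mm; 1.5 N starts it, 5 N fully down, then a hard stop.
- key_square (a joint): how far the square key is pressed, m: 0 up, 0.008 fully home. It springs back.
- seat_cross: fixed black bezel (42 x 40 x 3 mm) of the cross key: plus-shaped cap, two 32 by 10 mm arms. Origin: on the panel face under the key; z out along the key's axis, x up the slope, y along the row. At rest the cap's top is 12 to 17 mm out from the panel face: worn, it differs each time and must be felt. Travel 8 mm; 1.5 N starts it, 5 N fully down, then a hard stop.
- key_cross (a joint): how far the cross key is pressed, m: 0 up, 0.008 fully home. It springs back.
- bowl: bystander: loose terracotta bowl, 110 mm across, 50 mm high. Origin: centre of its underside.
- cup: bystander: loose white cup, 72 mm across, 85 mm high. Origin: centre of its underside.
- brush: bystander: loose brush lying on the bench, about 0.2 m long. Origin: centre of its underside.
There are look-alikes about, which are no part of the job. What is shaped like the pan but pink or purple is not meant.

How it is judged:
By the outcome, as a careful person would: the job done as asked, in the order asked, and still so for the second after the job is handed in, with the robot touching nothing.
It also fails if it takes over 72 s, if anything falls off the work surface, if the arm or the gripper's body presses on something with over 40 N, if the wrist force passes 120 N, or if a joint passes its speed limit or range.

### The arm

A 6-joint arm with a two-finger parallel gripper is mounted at the origin on the work surface. World frame = base frame: x ahead of the robot, y to its left, z up, the work surface at z = 0. Lengths are in m, angles in rad, forces in N, time in s.
With the tool pointing down it reaches from about 0.25 to 0.775 m from the base axis. Payload 4 kg.
Tool frame: the origin (TCP) lies at the very end of the fingers, on their centre line; the grasp point (between the pads) lies tcp_to_grasp behind it (tcp_to_grasp is the distance from the TCP to the grasp point, in m); z points along the fingers, y is the direction in which the jaws open and shut (so a half turn about z gives the same grasp; the last joint's range is limited). The gripper opens to 94 mm and grips with 3 to 60 N. Pads are 16 mm wide; open, the fingers measure 119 mm over their backs; the gripper's body (75 mm by 177 mm) begins 78 mm behind the grasp point.
Start: joints at [-1.266, 0.087, 1.371, -0, 1.684, -0.103], TCP at [0.218, -0.505, 0.206] pointing down, gripper open.
Joint ranges: [-3.1, 3.1], [-0.76, 2.03], [0.27, 2.55], [-1.08, 4.22], [0.17, 2.65], [-2.57, 2.57]. Speed limits (rad/s): [2.79, 2.79, 3.14, 3.14, 3.14, 3.14].

### API

Orientations are given as [roll, pitch, yaw] about the fixed x, y, z axes, in that order (R = Rz(yaw) Ry(pitch) Rx(roll)).
In Python, from bench import * gives the robot as it stands.
- The arm moves only by the tool play_rows, never from a script. Its argument "rows" is a list of rows, each a list of 3 entries, a list of its own where there are three numbers: the finger opening in cm, from 0 to 9.4, then the shift along the world's x, y, z in cm, then the turn, a rotation vector about the world's x, y, z in rad. A call has 1 to 8 rows; each row is the pose to reach, as a shift and turn from the pose commanded when the call began; what a row does not reach only later rows make up. A row lasts 1/12 s, in which the tool goes at most 41.7 mm and 7.16 degrees, less where a joint would pass 70% of its speed; a pose out of reach is approached as far as the arm can. A call with a gripper value outside its range is refused whole. The fingers move at their own pace and stop on an object; the grip force is fixed at half the most. Time passes only in rows, so rows that repeat a pose let the fingers close. It gives the time, the measured TCP pose, the force and the opening at its end, in the units of the state.
- get_obs(): the state, without advancing time (a new reading comes with each control period).
- snapshot(name): name is "scene" or "top"; returns a dict with "pixels" (420x560x3 uint8, red, green, blue), "fx", "fy", "cx", "cy" (pixels), "rvec" (rotation vector, rad) and "tvec" (3), from world to camera coordinates, as OpenCV has them. Camera axes: x right, y down, z forward; pixel columns grow to the right and rows downward; lengths in m; the calibration is good to about 2 mm. A picture is of the moment at which its call begins. There is no depth.
- close_job(): hands the job in, once; it reports no verdict.
Trained networks look in the newest picture that a camera, given by its name, has taken for a name from the list of things; names that differ only in an ending like _2 or _b are one class to them, and where a whole thing is asked for, a point or a joint stands for the part that bears it (a point fixed in the world has none). Each returns a list of dicts, best first, with "confidence" (0 to 1); they miss things now and then, are a little off and sometimes report something else, mostly with a low value. They report only what shows in the picture. A call takes as long as a camera call. They do not tell look-alikes from the thing itself.
- silhouettes(camera, label): "mask" (420x560 bool, what is visible of it) and "point" ([row, column] in pixels, amid what is visible of it).
The state is a dict: "time": time; "joint_positions": joint angles; "qvel": joint speeds; "joint_torque": joint torques, N m; "tool_pos": TCP position; "ee_rot": TCP orientation; "wrist_force": force on the tool from outside, world axes, zero at the start; "wrist_torque": the same for the moment, N m; "width": finger opening in m.
Only numpy, scipy, OpenCV 4.12 (cv2) and the standard library are available. Lean on these libraries where they do the work, as an engineer would, in place of code of your own. Each camera call takes 0.05 s, during which the arm holds its last target. There are 200 camera calls.

## Working session

There is one attempt and no reset: what is moved stays moved. The work goes in short steps, Python scripts to look and compute and a tool call to move; the robot and the scene stay as the last step left them, time stands still between calls to the robot, and variables do not carry over. Pictures are saved under pics/ and viewed, about 8 in all and at most 12, crops included, and the job is handed in when it is done.

Besides the shell and the picture viewer there is one more tool, called after "Emit:" as name(argument=value, ...), one argument or row to a line, values as JSON. play_rows: Moves the arm, as the interface text tells. Its arguments: {"type":"object","properties":{"rows":{"type":"array"}},"required":["rows"]}

```bash
mkdir -p pics; ls
cat > h.py <<'E'
from bench import *
import numpy as np, cv2
from scipy.spatial.transform import Rotation as R
def snap(c,name=None):
    s=snapshot(c)
    if name: cv2.imwrite(f'pics/{name}.png',s['pixels'][:,:,::-1])
    return s
def ray(s,u,v):
    Rm=R.from_rotvec(s['rvec']).as_matrix(); o=-Rm.T@np.array(s['tvec'])
    d=Rm.T@np.array([(u-s['cx'])/s['fx'],(v-s['cy'])/s['fy'],1]); return o,d/np.linalg.norm(d)
def onz(s,u,v,z):
    o,d=ray(s,u,v); return o+d*(z-o[2])/d[2]
def proj(s,P):
    K=np.array([[s['fx'],0,s['cx']],[0,s['fy'],s['cy']],[0,0,1.]])
    return cv2.projectPoints(np.array(P,float).reshape(-1,3),np.array(s['rvec'],float),np.array(s['tvec'],float),K,None)[0][:,0]
E
python3 - <<'E'
from h import *
o=get_obs(); print({k:np.round(v,3).tolist() for k,v in o.items()})
S={c:snap(c) for c in('scene','top')}
cv2.imwrite('pics/a.png',np.hstack([cv2.resize(S[c]['pixels'],None,fx=.7142,fy=.7142) for c in S])[:,:,::-1])
for c in S:
    s=S[c]; print(c,s['fx'],s['cx'],s['cy'],ray(s,280,210))
    cv2.imwrite(f'pics/{c}0.png',s['pixels'][:,:,::-1])
    for l in ['crusher','pan','console','seat_round','seat_bar','seat_square','seat_cross','key_round','key_bar','key_square','key_cross','bowl','cup','brush','shard0']:
        for d in silhouettes(c,l)[:6]:
            z={'pan':.01,'console':.085,'cup':.04,'bowl':.03}.get(l,.09 if 'key' in l or 'seat' in l else .02)
            r,q=d['point']; print(c,l,round(d['confidence'],2),(int(r),int(q)),int(d['mask'].sum()),onz(s,q,r,z).round(3))
E
```

```text
pics
{'time': 0.0, 'joint_positions': [-1.266, 0.088, 1.372, -0.0, 1.684, -0.103], 'qvel': [0.0, 0.001, -0.0, -0.0, 0.0, -0.001], 'joint_torque': [0.0, -34.018, -30.243, 0.072, 0.033, -0.0], 'tool_pos': [0.218, -0.504, 0.204], 'ee_rot': [-3.139, -0.0, 0.408], 'wrist_force': [0.496, 0.412, 0.093], 'wrist_torque': [0.054, -0.04, 0.015], 'width': 0.094}
scene 527.1675455406817 285.3498947690148 205.75364874275698 (array([ 1.02584641, -0.69242295,  1.10822225]), array([-0.37287672,  0.55293941, -0.74513151]))
scene crusher 0.63 (153, 308) 5387 [0.421 0.357 0.02 ]
scene pan 0.83 (244, 285) 2151 [0.558 0.029 0.01 ]
scene pan 0.83 (252, 147) 2946 [ 0.274 -0.193  0.01 ]
scene pan 0.82 (154, 408) 1749 [0.676 0.538 0.01 ]
scene console 0.9 (332, 185) 4872 [ 0.543 -0.339  0.085]
scene console 0.57 (268, 356) 1359 [0.769 0.015 0.085]
scene seat_round 0.6 (333, 213) 284 [ 0.597 -0.311  0.09 ]
scene seat_round 0.31 (149, 309) 5297 [0.456 0.305 0.09 ]
scene seat_bar 0.48 (301, 162) 268 [ 0.453 -0.312  0.09 ]
scene seat_square 0.62 (324, 196) 291 [ 0.553 -0.314  0.09 ]
scene seat_square 0.54 (335, 1
[... 2088 characters left out ...]
[ 0.612 -0.309  0.09 ]
top key_bar 0.44 (225, 411) 50 [ 0.46  -0.311  0.09 ]
top key_square 0.52 (192, 404) 56 [ 0.564 -0.303  0.09 ]
top key_square 0.34 (247, 209) 5687 [0.463 0.311 0.09 ]
top key_cross 0.38 (209, 412) 56 [ 0.509 -0.319  0.09 ]
top bowl 0.7 (198, 409) 175 [ 0.558 -0.334  0.03 ]
top bowl 0.64 (144, 287) 810 [0.783 0.036 0.03 ]
top cup 0.65 (182, 403) 182 [ 0.609 -0.319  0.04 ]
top cup 0.6 (139, 335) 453 [ 0.779 -0.122  0.04 ]
top brush 0.56 (179, 230) 544 [0.69  0.234 0.02 ]
top brush 0.53 (138, 333) 443 [ 0.79  -0.119  0.02 ]
top brush 0.29 (247, 207) 5802 [0.475 0.326 0.02 ]
top shard0 0.41 (192, 293) 53 [0.623 0.035 0.02 ]
top shard0 0.41 (224, 295) 91 [0.518 0.04  0.02 ]
```

View pics/a.png

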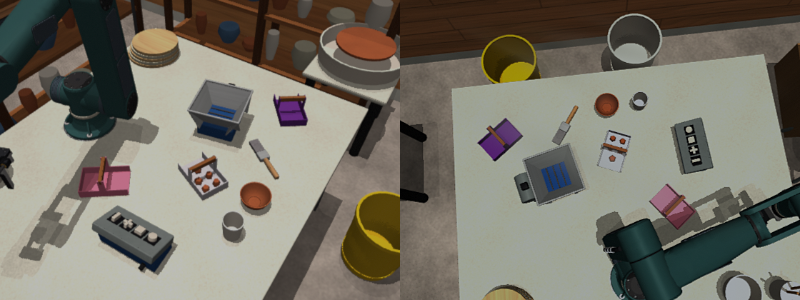

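Run:
```python
import cv2,numpy as np
t=cv2.imread('pics/top0.png');s=cv2.imread('pics/scene0.png')
a=cv2.resize(t[165:265,250:350],(400,400),interpolation=cv2.INTER_CUBIC)
b=cv2.resize(s[200:300,230:330],(400,400),interpolation=cv2.INTER_CUBIC)
c=cv2.resize(s[280:380,130:265],(400,200*1),interpolation=cv2.INTER_CUBIC) 
c=cv2.resize(s[275:375,130:230],(400,400),interpolation=cv2.INTER_CUBIC)[:200]
d=cv2.resize(t[165:250,385:435],(200,340),interpolation=cv2.INTER_CUBIC)
d=cv2.resize(cv2.rotate(t[165:245,390:430],cv2.ROTATE_90_CLOCKWISE),(400,200),interpolation=cv2.INTER_CUBIC)
cv2.imwrite('pics/b.png',np.vstack([np.hstack([a,b]),np.hstack([d,c])]))
```

```text
(no output)
```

View pics/b.png

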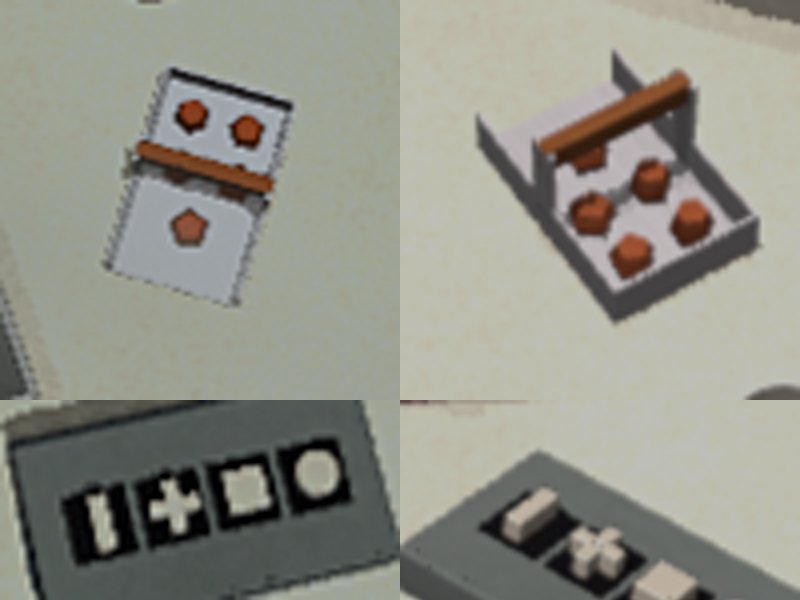

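The first two pictures show three pan-shaped things in the top view: grey with shards at (299,213), pink at (379,289) and purple at (136,195). I choose the grey one, and the crop confirms it is aluminium with five shards. Its open front faces the robot, and its back wall is away from it. The console row, in growing x, is bar, cross, square, round.

Run:
```python
import cv2,numpy as np
t=cv2.imread('pics/top0.png');s=cv2.imread('pics/scene0.png')
f=lambda im,r,c,h,w,k:cv2.resize(im[r:r+h,c:c+w],(w*k,h*k),interpolation=cv2.INTER_CUBIC)
a=f(t,195,155,100,100,4)   # top hopper
b=f(s,100,255,100,100,4)  # scene hopper
d=f(t,160,380,50*2,100,2); d=f(t,160,380,100,60,2)
c=f(s,275,120,100,140,2)
row2=np.zeros((200,800,3),np.uint8); row2[:, :120]=d; row2[:,130:410]=c
cv2.imwrite('pics/c.png',np.vstack([np.hstack([a,b]),row2]))
```

```text
(no output)
```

View pics/c.png

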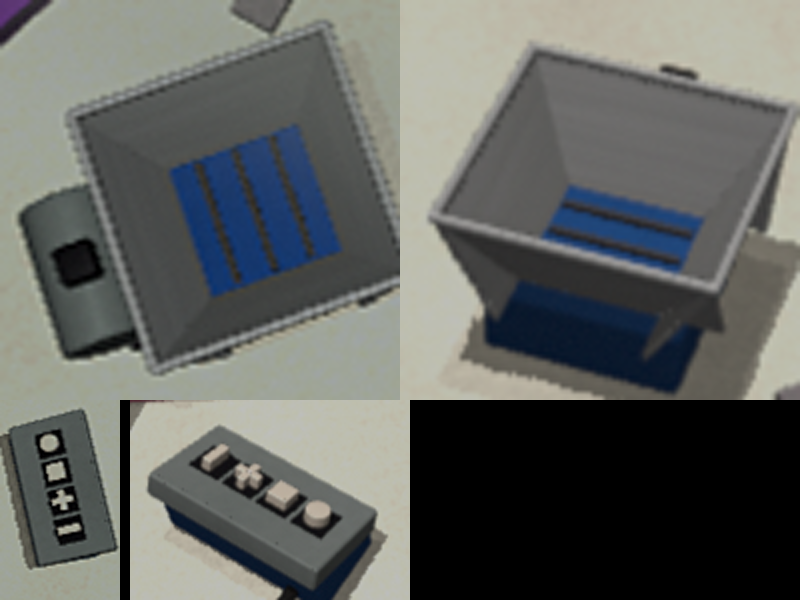

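```bash
cat > fit.py <<'E'
from h import *
from scipy.optimize import least_squares
S={c:snap(c) for c in('scene','top')}
def fit(model,obs,x0):
    # model(p)-> dict name->xyz ; obs list (cam,name,u,v)
    def f(p):
        m=model(p); return np.concatenate([proj(S[c],m[n])[0]-(u,v) for c,n,u,v in obs])
    r=least_squares(f,x0,loss='soft_l1'); return r.x,np.abs(r.fun).reshape(-1,2).round(1)
def hop(p):
    x,y,a=p; c,s=np.cos(a),np.sin(a)
    return {(i,j):(x+.1*(c*i-s*j),y+.1*(s*i+c*j),.14) for i in(-1,1) for j in(-1,1)}
# motor is on +y side: top view left = +world y
T=lambda l,k=4,o=(0,0):[(u/k+o[0],v/k+o[1]) for u,v in l]
ht=T([(70,112),(328,25),(403,282),(153,370)],4,(155,195)); hs=T([(134,46),(398,110),(318,290),(33,215)],4,(255,100))
names=[(1,1),(1,-1),(-1,-1),(-1,1)]
# top: upper-left = far(+x), +y ; assign scene by nearest projection
o=[('top',n,*q) for n,q in zip(names,ht)]
x,r=fit(hop,o,[.48,.32,.2]); print(x,r.tolist())
m=hop(x)
for q in hs:
    n=min(m,key=lambda n:np.linalg.norm(proj(S['scene'],m[n])[0]-q)); o.append(('scene',n,*q))
x,r=fit(hop,o,x); print('hopper',x.round(4),r.tolist())
def con(p):
    x,y,a,so=p; e=np.array([np.cos(a),np.sin(a),0]);z=np.array([0,0,1.]);w=np.cross(z,e)
    u=np.cos(.4)*e+np.sin(.4)*z;n=-np.sin(.4)*e+np.cos(.4)*z;C=np.array([x,y,.085])
    d={('c',i,j):C+.06*i*u+.1125*j*w for i in(-1,1) for j in(-1,1)}
    for k in range(4): d[('k',k)]=C+so*u+(k-1.5)*.046*w+.003*n
    return d
ct=T([(10,28),(82,10),(116,147),(37,166)],2,(380,160))
o=[('top',n,*q) for n,q in zip([('c',-1,1),('c',1,1),('c',1,-1),('c',-1,-1)],ct)]
o+=[('top',('k',3-i),*q) for i,q in enumerate(T([(49,42),(54,71),(62,99),(69,129)],2,(380,160)))]
o+=[('scene',('k',i),*q) for i,q in enumerate(T([(83,62),(117,77),(151,97),(187,118)],2,(120,275)))]
x,r=fit(con,o,[.53,-.33,-1.5,0]); print('console',x.round(4),r.tolist())
for k,v in con(x).items(): print(k,v.round(4))
def pan(p):
    x,y,a=p; c,s=np.cos(a),np.sin(a); f=lambda i,j,z:(x+c*i-s*j,y+s*i+c*j,z)
    return {'bl':f(.085,.055,.038),'br':f(.085,-.055,.038),'fl':f(-.085,.055,.0),'fr':f(-.085,-.055,0.),
      'gl':f(0,.054,.089),'gr':f(0,-.054,.089),'g':f(0,0,.089),'ftl':f(-.085,.055,.038),'ftr':f(-.085,-.055,.038),'br0':f(.085,-.055,0)}
o=[('top',n,*q) for n,q in zip(['bl','br','fl','fr'],T([(172,70),(291,103),(106,267),(237,304)],4,(250,165)))]
o+=[('top','g',*T([(204.5,167)],4,(250,165))[0])]
o+=[('scene',n,*q) for n,q in zip(['bl','br','ftr','br0','ftl'],T([(358,217),(214,295),(77,115),(214,322),(213,50)],4,(230,200)))]
x,r=fit(pan,o[:5],[.55,.025,.0]); print('pan top',x.round(4),r.tolist())
x2,r=fit(pan,o,x); print('pan both',x2.round(4),r.tolist())
E
python3 fit.py
```

```text
[0.46394    0.28922674 0.21219336] [[0.2, 0.2], [0.3, 0.8], [1.7, 0.5], [1.1, 0.4]]
hopper [0.4642 0.2897 0.2219] [[0.2, 0.5], [0.9, 0.5], [1.7, 1.0], [0.9, 0.2], [0.8, 0.2], [0.2, 0.2], [1.1, 0.3], [0.0, 0.2]]
console [ 5.2880e-01 -3.1680e-01 -1.5096e+00 -8.0000e-04] [[1.6, 0.2], [0.1, 1.0], [0.2, 1.0], [0.3, 0.2], [0.0, 1.3], [0.8, 0.9], [0.1, 1.2], [0.1, 0.6], [1.1, 0.1], [0.6, 1.7], [0.5, 1.2], [0.1, 0.4]]
('c', -1, -1) [ 0.4131 -0.2685  0.0616]
('c', -1, 1) [ 0.6377 -0.2548  0.0616]
('c', 1, -1) [ 0.4199 -0.3789  0.1084]
('c', 1, 1) [ 0.6445 -0.3651  0.1084]
('k', 0) [ 0.4598 -0.3192  0.0875]
('k', 1) [ 0.5057 -0.3163  0.0875]
('k', 2) [ 0.5516 -0.3135  0.0875]
('k', 3) [ 0.5976 -0.3107  0.0875]
pan top [ 0.5572  0.0193 -0.4175] [[0.9, 1.9], [2.1, 0.4], [0.1, 0.5], [0.2, 1.3], [0.0, 0.0]]
pan both [ 0.5579  0.0186 -0.4111] [[0.9, 2.2], [2.2, 0.8], [0.3, 0.4], [0.2, 1.0], [0.2, 0.3], [0.4, 0.3], [0.1, 0.7], [0.5, 0.6], [0.2, 1.3], [0.6, 1.0]]
```

```bash
python3 -c "
from bench import *
print(tcp_to_grasp)"
```

```text
0.0188
```

Emit:
play_rows(
  rows=[
    [9.4, [4, 6, 0], [0, 0, 0.12]],
    [9.4, [6, 9, 0], [0, 0, 0.24]],
    [9.4, [8, 12, 0], [0, 0, 0.36]],
    [9.4, [10, 15, 0], [0, 0, 0.48]],
    [9.4, [12, 18.5, 0], [0, 0, 0.6]],
    [9.4, [14, 22, 0], [0, 0, 0.7]],
    [9.4, [16, 25, 0], [0, 0, 0.77]],
    [9.4, [18, 28, 0], [0, 0, 0.77]],
  ],
)

```text
time: 2.37
tool_pos: [0.3987, -0.223, 0.2059]
ee_rot: [3.14, 0.0, 1.18]
wrist_force: [1.0, -0.7, -0.0]
width: 0.0939
```

Emit:
play_rows(
  rows=[
    [9.4, [2, 3, 0], [0, 0, 0]],
    [9.4, [4, 6, 0], [0, 0, 0]],
    [9.4, [6, 9, 0], [0, 0, 0]],
    [9.4, [8, 12, 0], [0, 0, 0]],
    [9.4, [10, 15, 0], [0, 0, 0]],
    [9.4, [12, 18, 0], [0, 0, 0]],
    [9.4, [14, 21, 0], [0, 0, 0]],
    [9.4, [15.9, 24.2, 0], [0, 0, 0]],
  ],
)

```text
time: 3.03
tool_pos: [0.5579, 0.0186, 0.2056]
ee_rot: [3.141, 0.0, 1.178]
wrist_force: [0.5, -0.7, -0.3]
width: 0.0939
```

```bash
cat > kin.py <<'E'
from h import *
E
python3 - <<'E'
from h import *
o=get_obs(); print(o['joint_positions'],o['tool_pos'],o['ee_rot'],o['time'])
t=snap('top');s=snap('scene')
f=lambda im,r,c,h,w,k:cv2.resize(im[r:r+h,c:c+w],(w*k,h*k),interpolation=cv2.INTER_CUBIC)
cv2.imwrite('pics/d.png',np.hstack([f(t['pixels'],165,250,100,100,4),f(s['pixels'],180,220,100,100,4)])[:,:,::-1])
E
```

```text
[-6.79826347e-02  1.05305216e-01  1.35096906e+00 -3.52598695e-04
  1.68484678e+00  3.25030188e-01] [0.5579469  0.01861869 0.20555056] [3.14103388e+00 1.81348237e-04 1.17774324e+00] 3.0333
```

View pics/d.png

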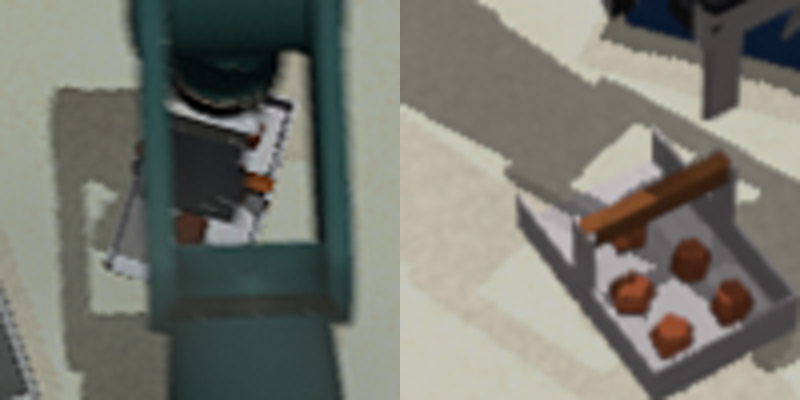

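The picture shows the tool centred over the pan's wooden bar (crop left ~(204,175)), with the jaws aligned along the pan. Next I descend and grip.

Emit:
play_rows(
  rows=[
    [9.4, [0, 0, -3.5], [0, 0, 0]],
    [9.4, [0, 0, -7], [0, 0, 0]],
    [9.4, [0, 0, -10], [0, 0, 0]],
    [9.4, [0, 0, -12], [0, 0, 0]],
    [9.4, [0, 0, -13.5], [0, 0, 0]],
    [9.4, [0, 0, -14.5], [0, 0, 0]],
    [5, [0, 0, -14.5], [0, 0, 0]],
    [3, [0, 0, -14.5], [0, 0, 0]],
  ],
)

```text
time: 3.8
tool_pos: [0.557, 0.0166, 0.0607]
ee_rot: [3.142, 0.0, 1.177]
wrist_force: [-0.0, 0.4, 0.6]
width: 0.0842
```

Emit:
play_rows(
  rows=[
    [2, [0, 0, 0], [0, 0, 0]],
    [1.5, [0, 0, 0], [0, 0, 0]],
    [1, [0, 0, 0], [0, 0, 0]],
    [0.5, [0, 0, 0], [0, 0, 0]],
    [0.5, [0, 0, 0], [0, 0, 0]],
    [0.5, [0, 0, 0], [0, 0, 0]],
  ],
)

```text
time: 4.3
tool_pos: [0.5573, 0.0171, 0.0608]
ee_rot: [3.141, -0.0, 1.178]
wrist_force: [-1.0, 0.1, 0.3]
width: 0.0442
```

```bash
python3 -c "
from h import *
o=get_obs();print({k:np.round(o[k],4).tolist() for k in ['joint_positions','tool_pos','ee_rot','width','wrist_force']})"
```

```text
{'joint_positions': [-0.071, 0.1761, 1.5634, -0.0001, 1.4015, 0.3219], 'tool_pos': [0.5573, 0.0171, 0.0608], 'ee_rot': [3.141, -0.0001, 1.1779], 'width': 0.0442, 'wrist_force': [-1.0271, 0.1261, 0.2942]}
```

Emit:
play_rows(
  rows=[
    [0.5, [0, 0, 0], [0, 0, 0]],
    [0.5, [0, 0, 0], [0, 0, 0]],
    [0.5, [0, 0, 0], [0, 0, 0]],
    [0.5, [0, 0, 0], [0, 0, 0]],
    [0.5, [0, 0, 0], [0, 0, 0]],
    [0.5, [0, 0, 0], [0, 0, 0]],
    [0.5, [0, 0, 0], [0, 0, 0]],
  ],
)

```text
time: 4.88
tool_pos: [0.5565, 0.0173, 0.0604]
ee_rot: [-3.14, 0.0, 1.178]
wrist_force: [-2.7, 0.9, 2.2]
width: 0.0139
```

Emit:
play_rows(
  rows=[
    [0.5, [0, 0, 0.2], [0, 0, 0]],
    [0.5, [0, 0, 0.8], [0, 0, 0]],
    [0.5, [0, 0, 1.8], [0, 0, 0]],
    [0.5, [0, 0, 3.0], [0, 0, 0]],
    [0.5, [0, 0, 4.2], [0, 0, 0]],
    [0.5, [0, 0, 5.2], [0, 0, 0]],
    [0.5, [0, 0, 5.8], [0, 0, 0]],
    [0.5, [0, 0, 6.0], [0, 0, 0]],
  ],
)

```text
time: 5.55
tool_pos: [0.5583, 0.017, 0.123]
ee_rot: [3.138, -0.001, 1.178]
wrist_force: [-0.4, 0.0, -3.6]
width: 0.0136
```

Run:
```python
from h import *
from scipy.optimize import least_squares
o=get_obs();print({k:np.round(o[k],4).tolist() for k in ['joint_positions','tool_pos','ee_rot','width','wrist_force','wrist_torque','time']})
D=[(.088,1.372,(.218,-.504,.204)),(.1053,1.351,(.558,.0186,.2056)),(.1761,1.5634,(.5573,.0171,.0608)),(*o['joint_positions'][1:3],o['tool_pos'])]
def f(p):
    r0,L1,L2,H=p
    return np.concatenate([[r0+L1*np.sin(a)+L2*np.sin(a+b)-np.sqrt(x*x+y*y-.0565**2),H+L1*np.cos(a)+L2*np.cos(a+b)-z] for a,b,(x,y,z) in D])
r=least_squares(f,[0,.45,.45,.0]);print(r.x,r.fun.round(4))
t=snap('top');s=snap('scene')
g=lambda im,r,c,h,w,k:cv2.resize(im[r:r+h,c:c+w],(w*k,h*k),interpolation=cv2.INTER_CUBIC)
cv2.imwrite('pics/e.png',np.hstack([g(t['pixels'],165,250,100,100,4),g(s['pixels'],150,210,100,100,4)])[:,:,::-1])
```

```text
{'joint_positions': [-0.071, 0.1335, 1.4842, -0.0, 1.5198, 0.3219], 'tool_pos': [0.5583, 0.017, 0.123], 'ee_rot': [3.1377, -0.0013, 1.1778], 'width': 0.0136, 'wrist_force': [-0.3853, 0.0445, -3.5566], 'wrist_torque': [-0.0144, -0.0212, 0.0147], 'time': 5.55}
[0.03296884 0.11269502 0.50949324 0.03531707] [ 0.003  -0.0001 -0.0045 -0.      0.0003 -0.0001  0.0012  0.0002]
```

View pics/e.png

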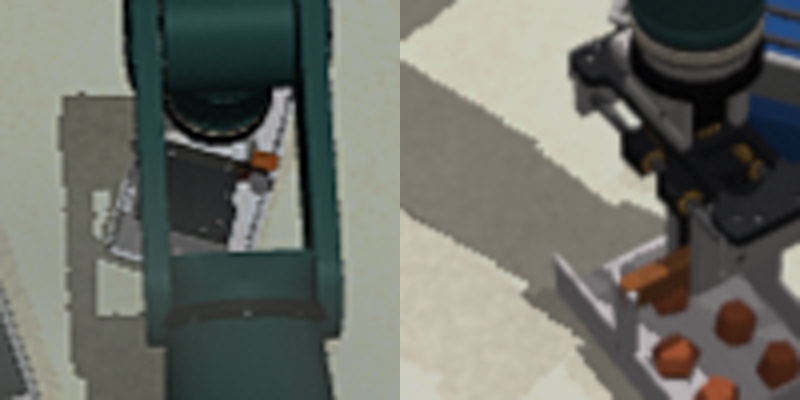

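The pan is lifted with its shards: about 3.6 N on the wrist, and the picture shows four of them in the pan, level. I raise it and add a small roll to learn the wrist's sign.

Emit:
play_rows(
  rows=[
    [0.5, [0, 0, 1], [0.01, 0, 0]],
    [0.5, [0, 0.5, 3], [0.03, 0, 0]],
    [0.5, [0, 1, 5], [0.05, 0, 0]],
    [0.5, [0, 2, 7], [0.07, 0, 0]],
    [0.5, [0, 3, 9], [0.09, 0, 0]],
    [0.5, [0, 4, 11], [0.1, 0, 0]],
    [0.5, [0, 5, 13], [0.1, 0, 0]],
    [0.5, [0, 6, 15], [0.1, 0, 0]],
  ],
)

```text
time: 6.32
tool_pos: [0.5567, 0.077, 0.2712]
ee_rot: [-3.102, -0.092, 1.175]
wrist_force: [0.6, 0.5, -3.7]
width: 0.014
```

Run:
```python
from h import *
o=get_obs();print({k:np.round(o[k],4).tolist() for k in ['joint_positions','tool_pos','ee_rot','width','wrist_force','wrist_torque','time']})
```

```text
{'joint_positions': [-0.0262, 0.1035, 1.2274, 0.1029, 1.8132, 0.3921], 'tool_pos': [0.5567, 0.077, 0.2712], 'ee_rot': [-3.1021, -0.0919, 1.1753], 'width': 0.014, 'wrist_force': [0.646, 0.5105, -3.6639], 'wrist_torque': [-0.1129, -0.014, -0.0152], 'time': 6.3167}
```

Emit:
play_rows(
  rows=[
    [0.5, [-0.2, 0.4, 0], [-0.04, 0, 0]],
    [0.5, [-0.6, 1.4, 0], [-0.08, 0, 0]],
    [0.5, [-1.1, 2.8, 0], [-0.1, 0, 0]],
    [0.5, [-1.6, 4.3, 0], [-0.1, 0, 0]],
    [0.5, [-2.1, 5.8, 0], [-0.1, 0, 0]],
    [0.5, [-2.6, 7.3, 0], [-0.1, 0, 0]],
  ],
)

```text
time: 6.82
tool_pos: [0.5305, 0.1508, 0.2702]
ee_rot: [-3.14, 0.0, 1.178]
wrist_force: [0.1, -0.9, -3.7]
width: 0.0138
```

Emit:
play_rows(
  rows=[
    [0.5, [-0.5, 1.5, 0], [0, 0, 0.04]],
    [0.5, [-1, 3, 0], [0, 0, 0.12]],
    [0.5, [-1.5, 4.5, 0], [0, 0, 0.23]],
    [0.5, [-2, 6, 0], [0, 0, 0.34]],
    [0.5, [-2.5, 7.5, 0], [0, 0, 0.45]],
    [0.5, [-3, 9, 0], [0, 0, 0.56]],
    [0.5, [-3.5, 10.5, 0], [0, 0, 0.67]],
    [0.5, [-4, 12, 0], [0, 0, 0.78]],
  ],
)

```text
time: 7.48
tool_pos: [0.4906, 0.2706, 0.2702]
ee_rot: [-3.14, -0.0, 1.963]
wrist_force: [0.4, -0.2, -3.5]
width: 0.0139
```

Emit:
play_rows(
  rows=[
    [0.5, [-0.5, 1.5, 0], [0, 0, 0.11]],
    [0.5, [-1, 3, 0], [0, 0, 0.22]],
    [0.5, [-1.5, 4.5, 0], [0, 0, 0.33]],
    [0.5, [-2, 6, 0], [0, 0, 0.44]],
    [0.5, [-2.5, 7.5, 0], [0, 0, 0.55]],
    [0.5, [-3, 9, 0], [0, 0, 0.66]],
    [0.5, [-3.5, 10.5, 0], [0, 0, 0.77]],
    [0.5, [-4, 11.6, 0], [0, 0, 0.88]],
  ],
)

```text
time: 8.15
tool_pos: [0.4505, 0.387, 0.27]
ee_rot: [-3.141, -0.001, 2.844]
wrist_force: [0.5, -0.0, -4.0]
width: 0.014
```

Run:
```python
from h import *
o=get_obs();print({k:np.round(o[k],4).tolist() for k in ['joint_positions','tool_pos','ee_rot','width','wrist_force','wrist_torque','time']})
```

```text
{'joint_positions': [0.6139, 0.1848, 1.1348, 0.0008, 1.8233, -0.6591], 'tool_pos': [0.4505, 0.387, 0.27], 'ee_rot': [-3.1411, -0.0014, 2.844], 'width': 0.014, 'wrist_force': [0.4739, -0.0417, -3.9544], 'wrist_torque': [-0.0189, -0.168, 0.006], 'time': 8.15}
```

Emit:
play_rows(
  rows=[
    [0.5, [-0.2, 0.1, 0], [0, 0, 0.11]],
    [0.5, [-0.4, 0.2, 0], [0, 0, 0.22]],
    [0.5, [-0.6, 0.3, 0], [0, 0, 0.33]],
    [0.5, [-0.8, 0.4, 0], [0, 0, 0.44]],
    [0.5, [-1, 0.5, 0], [0, 0, 0.52]],
    [0.5, [-1, 0.5, 0], [0, 0, 0.52]],
  ],
)

```text
time: 8.65
tool_pos: [0.4406, 0.3911, 0.2702]
ee_rot: [-3.142, -0.001, -2.924]
wrist_force: [-0.7, 0.7, -3.3]
width: 0.0138
```

```bash
cat > pour.py <<'E'
from h import *
t=snap('top','top_pre')
o=get_obs();T0=np.array(o['tool_pos']);Rm=R.from_euler('xyz',o['ee_rot']).as_matrix()
px=Rm[:,1];yaw=np.arctan2(px[1],px[0]);print('pan yaw',yaw,T0,o['joint_positions'])
px=np.array([np.cos(yaw),np.sin(yaw),0]);ax=np.array([np.sin(yaw),-np.cos(yaw),0])
h=np.array([.4642,.2897,0]);yd=np.array([-np.sin(.222),np.cos(.222),0])
for th in np.arange(0,1.6,.1):
    zl=np.interp(th,[0,.5],[.205,.15]); P=h+.02*yd+[0,0,zl]
    x=-.085*np.cos(th)+.0604*np.sin(th); z=-.085*np.sin(th)-.0604*np.cos(th)
    T=P-x*px-z*np.array([0,0,1]); print(round(th,2),((T-T0)*100).round(1),(ax*th).round(2))
E
python3 pour.py
```

```text
pan yaw 1.785526747610609 [0.44092317 0.3909796  0.27028053] [ 6.29079565e-01  1.73921564e-01  1.14686279e+00  2.78575013e-04
  1.82167441e+00 -1.15637810e+00]
0.0 [ 0.1  0.1 -0.5] [0. 0. 0.]
0.1 [ 0.2 -0.5 -0.8] [0.1  0.02 0.  ]
0.2 [ 0.4 -1.2 -1.1] [0.2  0.04 0.  ]
0.3 [ 0.5 -2.  -1.5] [0.29 0.06 0.  ]
0.4 [ 0.7 -2.8 -2.1] [0.39 0.09 0.  ]
0.5 [ 0.9 -3.7 -2.7] [0.49 0.11 0.  ]
0.6 [ 1.1 -4.7 -2.2] [0.59 0.13 0.  ]
0.7 [ 1.3 -5.6 -1.9] [0.68 0.15 0.  ]
0.8 [ 1.5 -6.6 -1.7] [0.78 0.17 0.  ]
0.9 [ 1.8 -7.6 -1.6] [0.88 0.19 0.  ]
1.0 [ 2.  -8.7 -1.6] [0.98 0.21 0.  ]
1.1 [ 2.2 -9.7 -1.7] [1.07 0.23 0.  ]
1.2 [  2.4 -10.7  -1.9] [1.17 0.26 0.  ]
1.3 [  2.6 -11.6  -2.2] [1.27 0.28 0.  ]
1.4 [  2.8 -12.6  -2.6] [1.37 0.3  0.  ]
1.5 [  3.  -13.5  -3.1] [1.47 0.32 0.  ]
```

Emit:
play_rows(
  rows=[
    [0.5, [0.1, -0.2, -0.6], [0.05, 0.01, 0]],
    [0.5, [0.2, -0.5, -0.8], [0.1, 0.02, 0]],
    [0.5, [0.4, -1.2, -1.1], [0.2, 0.04, 0]],
    [0.5, [0.5, -2, -1.5], [0.29, 0.06, 0]],
    [0.5, [0.7, -2.8, -2.1], [0.39, 0.09, 0]],
    [0.5, [0.9, -3.7, -2.7], [0.49, 0.11, 0]],
    [0.5, [1, -4.2, -2.4], [0.54, 0.12, 0]],
    [0.5, [1.1, -4.7, -2.2], [0.59, 0.13, 0]],
  ],
)

```text
time: 9.37
tool_pos: [0.4523, 0.3419, 0.2473]
ee_rot: [2.537, -0.004, -2.93]
wrist_force: [-0.4, 0.8, -3.2]
width: 0.014
```

Run:
```python
from h import *
o=get_obs();print({k:np.round(o[k],4).tolist() for k in ['joint_positions','tool_pos','ee_rot','width','wrist_force','wrist_torque','time']})
```

```text
{'joint_positions': [0.1792, 0.0179, 1.4835, 0.6064, 1.6495, -1.5563], 'tool_pos': [0.4523, 0.3419, 0.2473], 'ee_rot': [2.5368, -0.0036, -2.9295], 'width': 0.014, 'wrist_force': [-0.436, 0.8045, -3.1807], 'wrist_torque': [-0.6261, -0.2502, 0.0143], 'time': 9.3667}
```

Emit:
play_rows(
  rows=[
    [0.5, [0.2, -0.9, 0.3], [0.1, 0.02, 0]],
    [0.5, [0.4, -1.9, 0.5], [0.2, 0.04, 0]],
    [0.5, [0.7, -2.9, 0.6], [0.29, 0.06, 0]],
    [0.5, [0.9, -4, 0.6], [0.39, 0.09, 0]],
    [0.5, [1.1, -5, 0.5], [0.49, 0.11, 0]],
    [0.5, [1.3, -6, 0.3], [0.59, 0.13, 0]],
    [0.5, [1.5, -6.9, 0], [0.68, 0.15, 0]],
    [0.5, [1.5, -6.9, 0], [0.68, 0.15, 0]],
  ],
)

```text
time: 10.03
tool_pos: [0.4676, 0.2724, 0.2432]
ee_rot: [1.839, -0.013, -2.93]
wrist_force: [-0.4, -0.1, -4.6]
width: 0.0138
```

Run:
```python
from h import *
o=get_obs();print({k:np.round(o[k],4).tolist() for k in ['joint_positions','tool_pos','ee_rot','width','wrist_force','wrist_torque','time']})
t=snap('top');s=snap('scene')
g=lambda im,r,c,h,w,k:cv2.resize(im[r:r+h,c:c+w],(w*k,h*k),interpolation=cv2.INTER_CUBIC)
cv2.imwrite('pics/f.png',np.hstack([g(t['pixels'],190,150,130,130,3),g(s['pixels'],80,240,130,130,3)])[:,:,::-1])
```

```text
{'joint_positions': [-0.2113, 0.2202, 1.6745, 1.1638, 1.8687, -2.0014], 'tool_pos': [0.4676, 0.2724, 0.2432], 'ee_rot': [1.8393, -0.0132, -2.9302], 'width': 0.0138, 'wrist_force': [-0.4161, -0.1457, -4.5833], 'wrist_torque': [-1.0635, -0.4259, 0.0614], 'time': 10.0333}
```

View pics/f.png

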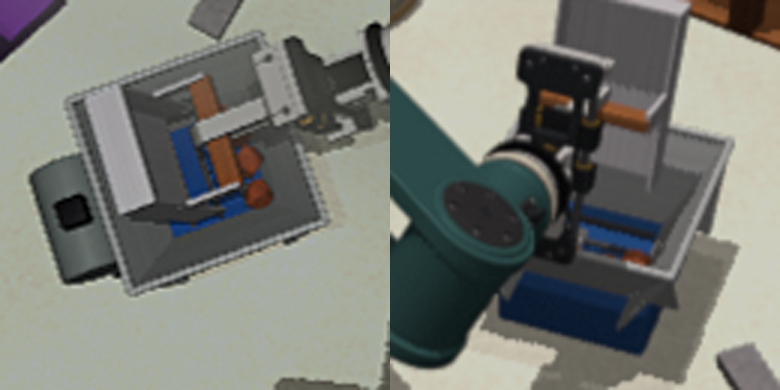

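At 1.3 rad of tilt, two shards show in the hopper at about (252,175) in the left crop. I tip a little further and wait.

Emit:
play_rows(
  rows=[
    [0.5, [0.1, -0.5, -0.2], [0.05, 0.01, 0]],
    [0.5, [0.2, -1, -0.4], [0.1, 0.02, 0]],
    [0.5, [0.3, -1.4, -0.5], [0.14, 0.03, 0]],
    [0.5, [0.3, -1.4, -0.5], [0.14, 0.03, 0]],
    [0.5, [0.3, -1.4, -0.5], [0.14, 0.03, 0]],
  ],
)

```text
time: 10.55
tool_pos: [0.4703, 0.2615, 0.2439]
ee_rot: [1.7, 0.001, -2.924]
wrist_force: [0.4, 1.0, -2.0]
width: 0.0137
```

Run:
```python
from h import *
o=get_obs();print({k:np.round(o[k],4).tolist() for k in ['joint_positions','tool_pos','ee_rot','width','wrist_force','wrist_torque','time']})
s=snap('scene');t=snap('top')
for c in('top','scene'):
  for d in silhouettes(c,'shard0'): print(c,round(d['confidence'],2),d['point'],d['mask'].sum())
```

```text
{'joint_positions': [-0.2452, 0.2956, 1.6891, 1.2493, 1.9322, -2.0748], 'tool_pos': [0.4703, 0.2615, 0.2439], 'ee_rot': [1.6996, 0.0005, -2.9241], 'width': 0.0137, 'wrist_force': [0.4325, 1.0326, -2.0193], 'wrist_torque': [-0.8834, -0.3234, 0.0101], 'time': 10.55}
scene 0.55 [100.4, 316.3] 1981
```

Emit:
play_rows(
  rows=[
    [0.5, [-0.3, 1.4, 2], [-0.14, -0.03, 0]],
    [0.5, [-0.5, 2.3, 3.5], [-0.24, -0.05, 0]],
    [0.5, [-0.7, 3.3, 4.5], [-0.34, -0.07, 0]],
    [0.5, [-0.9, 4.3, 5], [-0.44, -0.09, 0]],
    [0.5, [-1.1, 5.4, 5], [-0.53, -0.12, 0]],
    [0.5, [-1.4, 6.4, 5], [-0.63, -0.14, 0]],
    [0.5, [-1.6, 7.4, 5], [-0.73, -0.16, 0]],
    [0.5, [-1.8, 8.3, 5], [-0.82, -0.18, 0]],
  ],
)

```text
time: 11.42
tool_pos: [0.4514, 0.3447, 0.2958]
ee_rot: [2.541, 0.003, -2.925]
wrist_force: [0.4, 1.0, -2.8]
width: 0.0134
```

Emit:
play_rows(
  rows=[
    [0.5, [-0.2, 1, 0.5], [-0.1, -0.02, 0]],
    [0.5, [-0.4, 1.9, 1], [-0.2, -0.04, 0]],
    [0.5, [-0.6, 2.7, 1], [-0.29, -0.06, 0]],
    [0.5, [-0.7, 3.5, 1], [-0.39, -0.09, 0]],
    [0.5, [-0.9, 4.2, 1], [-0.49, -0.11, 0]],
    [0.5, [-1, 4.8, 1], [-0.59, -0.13, 0]],
    [0.5, [-1, 4.8, 1], [-0.59, -0.13, 0]],
  ],
)

```text
time: 12.0
tool_pos: [0.4389, 0.3971, 0.3032]
ee_rot: [3.141, -0.002, -2.917]
wrist_force: [-0.2, 1.0, -3.8]
width: 0.0141
```

Run:
```python
from h import *
o=get_obs();print({k:np.round(o[k],4).tolist() for k in ['joint_positions','tool_pos','ee_rot','width','wrist_force','wrist_torque','time']})
t=snap('top');s=snap('scene')
g=lambda im,r,c,h,w,k:cv2.resize(im[r:r+h,c:c+w],(w*k,h*k),interpolation=cv2.INTER_CUBIC)
cv2.imwrite('pics/g.png',np.hstack([g(t['pixels'],160,130,150,200,2),g(s['pixels'],80,220,150,200,2)])[:,:,::-1])
```

```text
{'joint_positions': [0.6387, 0.1872, 1.0666, 0.0016, 1.8898, -1.1562], 'tool_pos': [0.4389, 0.3971, 0.3032], 'ee_rot': [3.141, -0.0024, -2.917], 'width': 0.0141, 'wrist_force': [-0.1651, 0.9566, -3.7791], 'wrist_torque': [0.1432, -0.1163, -0.0159], 'time': 12.0}
```

View pics/g.png

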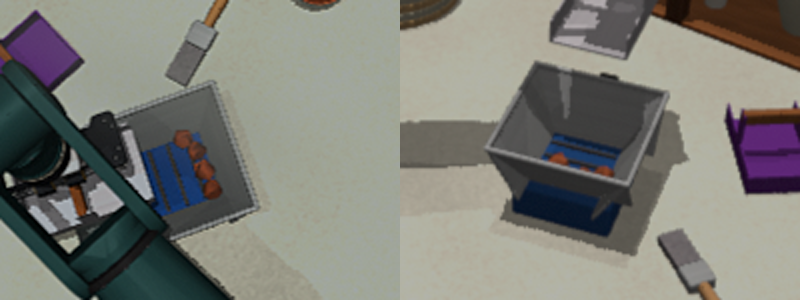

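Four shards show clearly on the hopper floor: left crop (183,138), (197,152), (208,170) and (210,190). The fifth is hidden by the pan or gripper, so I carry the pan away and look again before letting go.

Emit:
play_rows(
  rows=[
    [0.5, [0.3, -0.8, 0], [0, 0, -0.05]],
    [0.5, [0.8, -2.4, 0], [0, 0, -0.14]],
    [0.5, [1.3, -4.2, 0], [0, 0, -0.24]],
    [0.5, [1.9, -6, 0], [0, 0, -0.34]],
    [0.5, [2.4, -7.8, 0], [0, 0, -0.44]],
    [0.5, [3, -9.6, 0], [0, 0, -0.54]],
    [0.5, [3.5, -11.4, 0], [0, 0, -0.64]],
    [0.5, [4.1, -13.2, 0], [0, 0, -0.74]],
  ],
)

```text
time: 12.77
tool_pos: [0.4829, 0.2577, 0.304]
ee_rot: [3.14, -0.001, 2.61]
wrist_force: [-1.0, 0.1, -2.5]
width: 0.0135
```

Emit:
play_rows(
  rows=[
    [0.5, [0.5, -1.8, 0], [0, 0, -0.1]],
    [0.5, [1.1, -3.6, 0], [0, 0, -0.2]],
    [0.5, [1.6, -5.4, 0], [0, 0, -0.3]],
    [0.5, [2.2, -7.2, 0], [0, 0, -0.4]],
    [0.5, [2.7, -9, 0], [0, 0, -0.5]],
    [0.5, [3.3, -10.8, 0], [0, 0, -0.6]],
    [0.5, [3.8, -12.6, 0], [0, 0, -0.7]],
    [0.5, [4.4, -14.4, 0], [0, 0, -0.8]],
  ],
)

```text
time: 13.43
tool_pos: [0.5265, 0.1138, 0.304]
ee_rot: [3.141, -0.002, 1.81]
wrist_force: [0.4, -0.2, -2.6]
width: 0.0137
```

Emit:
play_rows(
  rows=[
    [0.5, [0.5, -1.8, -1.5], [0, 0, -0.1]],
    [0.5, [1.1, -3.6, -3], [0, 0, -0.2]],
    [0.5, [1.6, -5.4, -4.5], [0, 0, -0.3]],
    [0.5, [2.2, -7.2, -6], [0, 0, -0.4]],
    [0.5, [2.7, -9, -7.5], [0, 0, -0.5]],
    [0.5, [3.1, -10, -9], [0, 0, -0.6]],
    [0.5, [3.3, -10.4, -10], [0, 0, -0.63]],
    [0.5, [3.3, -10.4, -10], [0, 0, -0.63]],
  ],
)

```text
time: 14.1
tool_pos: [0.5583, 0.0103, 0.2006]
ee_rot: [-3.136, 0.0, 1.185]
wrist_force: [-0.6, -0.1, -2.9]
width: 0.0141
```

Run:
```python
from h import *
o=get_obs();print({k:np.round(o[k],4).tolist() for k in ['joint_positions','tool_pos','ee_rot','width','wrist_force','wrist_torque','time']})
t=snap('top');s=snap('scene')
g=lambda im,r,c,h,w,k:cv2.resize(im[r:r+h,c:c+w],(w*k,h*k),interpolation=cv2.INTER_CUBIC)
cv2.imwrite('pics/h.png',np.hstack([g(t['pixels'],200,170,90,90,4),g(s['pixels'],180,220,90,90,4)])[:,:,::-1])
```

```text
{'joint_positions': [-0.0839, 0.1108, 1.3546, 0.0013, 1.6814, 0.3021], 'tool_pos': [0.5583, 0.0103, 0.2006], 'ee_rot': [-3.1362, 0.0003, 1.1849], 'width': 0.0141, 'wrist_force': [-0.6103, -0.0657, -2.9039], 'wrist_torque': [-0.0209, -0.0332, 0.0027], 'time': 14.1}
```

View pics/h.png

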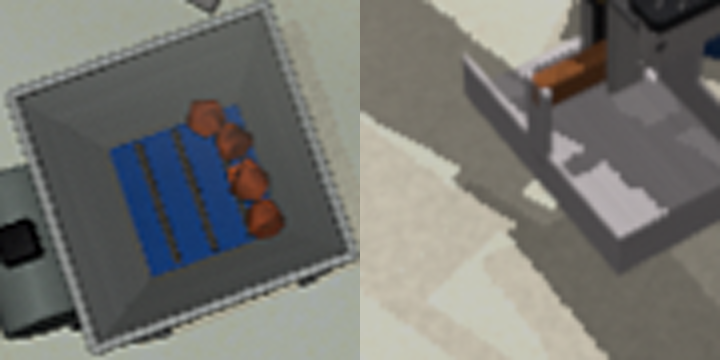

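Run:
```python
from h import *
for c in('top','scene'):
    s=snap(c,c+'_p')
    for d in silhouettes(c,'shard0'): print(c,round(d['confidence'],2),d['point'],d['mask'].sum())
    p=s['pixels']; hsv=cv2.cvtColor(p,cv2.COLOR_RGB2HSV)
    m=((hsv[...,0]<14)&(hsv[...,1]>110)&(hsv[...,2]>60)).astype(np.uint8)
    n,l,st,ce=cv2.connectedComponentsWithStats(m)
    print(c,[(ce[i].round().astype(int).tolist(),int(st[i,4])) for i in range(1,n) if st[i,4]>8])
print(get_obs()['wrist_force'])
t=cv2.imread('pics/top_p.png');s=cv2.imread('pics/scene_p.png')
g=lambda im,r,c,h,w,k:cv2.resize(im[r:r+h,c:c+w],(w*k,h*k),interpolation=cv2.INTER_CUBIC)
cv2.imwrite('pics/i.png',np.hstack([g(t,218,207,40,40,10),g(s,195,235,100,100,4)]))
```

```text
top 0.61 [244.0, 227.2] 52
top 0.37 [229.7, 220.6] 66
top [([226, 2], 13), ([336, 1], 65), ([367, 2], 12), ([479, 2], 19), ([205, 4], 22), ([217, 2], 9), ([302, 5], 57), ([186, 6], 15), ([340, 5], 9), ([274, 8], 17), ([253, 18], 482), ([324, 7], 18), ([214, 11], 10), ([403, 12], 49), ([181, 17], 314), ([231, 13], 13), ([261, 14], 30), ([29, 19], 24), ([292, 21], 48), ([133, 23], 24), ([194, 21], 27), ([115, 25], 13), ([244, 27], 66), ([89, 28], 59), ([140, 27], 12), ([60, 31], 29), ([46, 32], 12), ([84, 33], 9), ([37, 42], 235), ([191, 35], 20), ([15, 36], 9), ([167, 37], 19), ([10, 41], 23), ([93, 43], 24), ([67, 46], 36), ([226, 52], 205), ([6, 52], 17), ([285, 141], 425), ([134, 190], 138), ([319, 198], 30), ([224, 232], 107), ([233, 249], 134), ([384, 287], 152)]
scene [([2, 1], 11), ([48, 49], 7879), ([104, 5], 67), ([220, 3], 109), ([250, 8], 254), ([321, 37], 3028), ([340, 6], 558), ([442, 19], 3229), ([549, 18], 237), ([400, 74], 2783), ([513, 61], 3024), ([123, 90], 228), ([91, 106], 20), ([557, 119], 53), ([472, 129], 543), ([35, 132], 272), ([59, 137], 295), ([409, 136], 121), ([27, 158], 389), ([322, 165], 31), ([273, 196], 96), ([142, 237], 200), ([358, 273], 1294)]
[ 0.07385274  0.13087987 -3.01621454]
```

View pics/i.png

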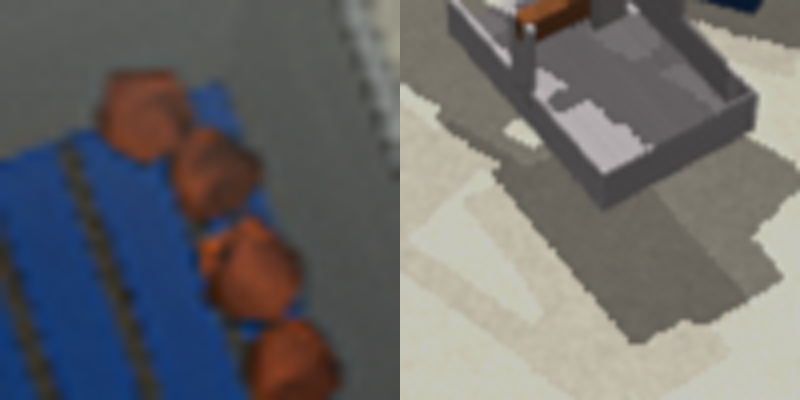

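The hopper shows four clear lumps, one of them (crop (245,265)) two-toned and perhaps two stacked. The visible pan floor is empty. I set the pan down and will check the fifth shard with the arm out of the way.

Emit:
play_rows(
  rows=[
    [0.5, [0, 0.3, -3], [0, 0, 0]],
    [0.5, [0, 0.6, -6], [0, 0, 0]],
    [0.5, [0, 0.6, -9], [0, 0, 0]],
    [0.5, [0, 0.6, -11.2], [0, 0, 0]],
    [0.5, [0, 0.6, -12.6], [0, 0, 0]],
    [0.5, [0, 0.6, -13.4], [0, 0, 0]],
    [0.5, [0, 0.6, -13.8], [0, 0, 0]],
    [0.5, [0, 0.6, -13.9], [0, 0, 0]],
  ],
)

```text
time: 15.07
tool_pos: [0.5604, 0.0184, 0.0648]
ee_rot: [3.141, -0.001, 1.189]
wrist_force: [-0.8, 0.8, -2.5]
width: 0.0142
```

Emit:
play_rows(
  rows=[
    [0.5, [0, 0, -0.1], [0, 0, 0]],
    [0.5, [0, 0, -0.1], [0, 0, 0]],
  ],
)

```text
time: 15.23
tool_pos: [0.5612, 0.0181, 0.065]
ee_rot: [3.139, -0.001, 1.188]
wrist_force: [0.3, -0.3, -3.7]
width: 0.0137
```

Emit:
play_rows(
  rows=[
    [0.5, [0, 0, -0.2], [0, 0, 0]],
    [0.5, [0, 0, -0.3], [0, 0, 0]],
    [0.5, [0, 0, -0.4], [0, 0, 0]],
    [0.5, [0, 0, -0.4], [0, 0, 0]],
  ],
)

```text
time: 15.57
tool_pos: [0.5606, 0.018, 0.0604]
ee_rot: [3.14, -0.001, 1.188]
wrist_force: [-0.0, -0.2, -0.1]
width: 0.0135
```

Emit:
play_rows(
  rows=[
    [5, [0, 0, 0], [0, 0, 0]],
    [5, [0, 0, 0], [0, 0, 0]],
    [5, [0, 0, 0], [0, 0, 0]],
    [5, [0, 0, 0], [0, 0, 0]],
    [5, [0, 0, 1], [0, 0, 0]],
    [5, [0, 0, 4], [0, 0, 0]],
    [5, [0, 0, 8], [0, 0, 0]],
    [5, [0, 0, 12], [0, 0, 0]],
  ],
)

```text
time: 16.23
tool_pos: [0.5592, 0.0182, 0.1804]
ee_rot: [-3.139, 0.001, 1.188]
wrist_force: [1.2, 0.6, 0.4]
width: 0.0503
```

Emit:
play_rows(
  rows=[
    [3, [0, -4, 2], [0, 0, 0]],
    [2, [0, -8, 2], [0, 0, 0]],
    [1, [-1, -12, 2], [0, 0, 0]],
    [0, [-2, -16, 2], [0, 0, 0]],
    [0, [-3, -19, 2], [0, 0, 0]],
    [0, [-4, -21.5, 2], [0, 0, 0]],
    [0, [-5, -23, 2], [0, 0, 0]],
    [0, [-5, -23, 2], [0, 0, 0]],
  ],
)

```text
time: 16.9
tool_pos: [0.5086, -0.2151, 0.2003]
ee_rot: [3.141, 0.001, 1.183]
wrist_force: [0.1, 0.5, 0.5]
width: 0.0017
```

Run:
```python
from h import *
o=get_obs();print({k:np.round(o[k],4).tolist() for k in ['joint_positions','tool_pos','ee_rot','width','wrist_force','wrist_torque','time']})
t=snap('top','top_q');s=snap('scene','scene_q')
g=lambda im,r,c,h,w,k:cv2.resize(im[r:r+h,c:c+w],(w*k,h*k),interpolation=cv2.INTER_CUBIC)
t=t['pixels'][:,:,::-1];s=s['pixels'][:,:,::-1]
cv2.imwrite('pics/j.png',np.vstack([np.hstack([g(t,218,207,40,40,5),g(t,165,250,100,100,2),g(s,120,270,50,100,4)]),np.hstack([g(s,180,220,100,100,4),g(s,270,120,100,100,4)])]))
```

```text
{'joint_positions': [-0.502, 0.0928, 1.3749, -0.0013, 1.6731, -0.1144], 'tool_pos': [0.5086, -0.2151, 0.2003], 'ee_rot': [3.1409, 0.0014, 1.1831], 'width': 0.0017, 'wrist_force': [0.147, 0.5146, 0.4884], 'wrist_torque': [-0.0204, -0.0645, 0.0161], 'time': 16.9}
```

View pics/j.png

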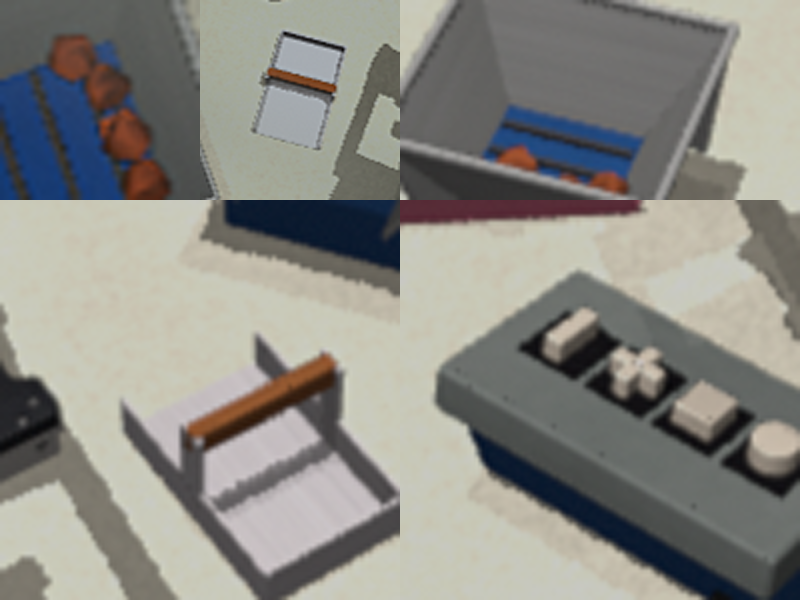

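The pan stands upright and empty, and no stray shard shows on the bench. The third lump in the hopper is two-toned. I check by projection whether one shard rests on another there.

Run:
```python
from h import *
t=snap('top');s=snap('scene')
for u,v in [(221.4,229),(228.4,235.2),(232.4,244.4),(236.4,254.4)]:
    print([proj(s,onz(t,u,v,z))[0].round(1).tolist() for z in(.07,.09)], onz(t,u,v,.075).round(3))
p=s['pixels'][150:176,285:335]; hsv=cv2.cvtColor(p,cv2.COLOR_RGB2HSV)
m=((hsv[...,0]<14)&(hsv[...,1]>100)).astype(int)
print('\n'.join(''.join('.#'[x] for x in r) for r in m))
p=t['pixels'][222:262,212:246]; hsv=cv2.cvtColor(p,cv2.COLOR_RGB2HSV)
m=((hsv[...,0]<16)&(hsv[...,1]>90))
print('\n'.join(' '.join('%3d'%p[i,j,0] if m[i,j] else ' ..' for j in range(34)) for i in range(40)))
```

```text
[[322.3, 169.8], [321.2, 164.5]] [0.519 0.272 0.075]
[[312.1, 170.7], [311.0, 165.5]] [0.497 0.252 0.075]
[[301.3, 168.5], [300.3, 163.3]] [0.467 0.243 0.075]
[[290.1, 166.0], [289.1, 160.8]] [0.435 0.234 0.075]
..................................................
..................................................
..................................................
..................................................
..................................................
..................................................
..................................................
............####..................................
..........#######.................................
..........########................................
..........#########...............................
.............######...............................
.................##...............................
....................................##............
..........................###....######...........
............................#....########.........
.................................#########........
.....................
[... 5177 characters left out ...]
  ..  ..  ..  ..  ..
 ..  ..  ..  ..  ..  ..  ..  ..  ..  ..  ..  ..  ..  ..  ..  ..  ..  ..  ..  ..  80  97  84  76  77  77  77  68  ..  ..  ..  ..  ..  ..
 ..  ..  ..  ..  ..  ..  ..  ..  ..  ..  ..  ..  ..  ..  ..  ..  ..  ..  ..  ..  ..  61  74  78  75  76  77  ..  ..  ..  ..  ..  ..  ..
 ..  ..  ..  ..  ..  ..  ..  ..  ..  ..  ..  ..  ..  ..  ..  ..  ..  ..  ..  ..  ..  ..  ..  71  67  ..  ..  ..  ..  ..  ..  ..  ..  ..
 ..  ..  ..  ..  ..  ..  ..  ..  ..  ..  ..  ..  ..  ..  ..  ..  ..  ..  ..  ..  ..  ..  ..  ..  ..  ..  ..  ..  ..  ..  ..  ..  ..  ..
 ..  ..  ..  ..  ..  ..  ..  ..  ..  ..  ..  ..  ..  ..  ..  ..  ..  ..  ..  ..  ..  ..  ..  ..  ..  ..  ..  ..  ..  ..  ..  ..  ..  ..
```

The third lump's top sits about 5 px (20 mm) higher than the others' in the scene view. So it rests on the fifth shard, and all five are in the hopper. Now the console.

```bash
cat > con.py <<'E'
from h import *
import sys
a=-1.5096;e=np.array([np.cos(a),np.sin(a),0]);z=np.array([0,0,1.]);w=np.cross(z,e)
n=-np.sin(.4)*e+np.cos(.4)*z; C=np.array([.5288,-.3168,.085])
seat=[C+(k-1.5)*.046*w for k in range(4)]
Rt=np.column_stack([np.cross(w,-n),w,-n])
o=get_obs();T=np.array(o['tool_pos']);Rc=R.from_euler('xyz',o['ee_rot'])
def to(k,out):
    return ((seat[k]+out*n-T)*100).round(2)
if __name__=='__main__':
    print('n cm/mm',(n*.1).round(4)); print('T',T,'t',o['time'],'w',o['width'],'q',o['joint_positions'].round(2) if hasattr(o['joint_positions'],'round') else o['joint_positions'])
    print('rv',(R.from_matrix(Rt)*Rc.inv()).as_rotvec().round(3))
    for k in range(4): print(k,'pos along n,w,u', ((T-seat[k])@n).round(4),((T-seat[k])@w).round(4),((T-seat[k])@np.cross(w,n)).round(4),'to 35mm',to(k,.035),'20mm',to(k,.02))
    print('F.n',np.dot(o['wrist_force'],n).round(2),np.round(o['wrist_force'],2))
E
python3 con.py
```

```text
n cm/mm [-0.0024  0.0389  0.0921]
T [ 0.510619   -0.21104039  0.19996498] t 17.1 w 0.0005168666901460095 q [-0.5   0.09  1.37  0.    1.67 -0.11]
rv [-0.399  0.065  0.437]
0 pos along n,w,u 0.1474 0.0573 -0.0535 to 35mm [-5.15 -9.64 -8.27] 20mm [ -5.12 -10.22  -9.65]
1 pos along n,w,u 0.1474 0.0113 -0.0535 to 35mm [-0.56 -9.36 -8.27] 20mm [-0.53 -9.94 -9.65]
2 pos along n,w,u 0.1474 -0.0347 -0.0535 to 35mm [ 4.03 -9.07 -8.27] 20mm [ 4.07 -9.66 -9.65]
3 pos along n,w,u 0.1474 -0.0807 -0.0535 to 35mm [ 8.62 -8.79 -8.27] 20mm [ 8.66 -9.38 -9.65]
F.n -0.34 [-0.06 -0.06 -0.35]
```

Emit:
play_rows(
  rows=[
    [0, [1.5, -1, 0], [-0.06, 0.01, 0.07]],
    [0, [3, -2.5, -1], [-0.13, 0.02, 0.15]],
    [0, [4.5, -4, -2.5], [-0.2, 0.03, 0.22]],
    [0, [6, -5.5, -4], [-0.27, 0.04, 0.29]],
    [0, [7, -7, -5.5], [-0.33, 0.05, 0.36]],
    [0, [8, -8, -7], [-0.4, 0.065, 0.44]],
    [0, [8.6, -8.8, -8.3], [-0.4, 0.065, 0.44]],
    [0, [8.6, -8.8, -8.3], [-0.4, 0.065, 0.44]],
  ],
)

```text
time: 17.77
tool_pos: [0.5954, -0.2979, 0.1116]
ee_rot: [-3.135, 0.397, 1.637]
wrist_force: [-0.8, -0.0, -0.6]
width: 0.0004
```

```bash
python3 con.py
python3 - <<'E'
from h import *
s=snap('scene');t=snap('top')
g=lambda im,r,c,h,w,k:cv2.resize(im[r:r+h,c:c+w],(w*k,h*k),interpolation=cv2.INTER_CUBIC)
cv2.imwrite('pics/k.png',np.hstack([g(s['pixels'],270,130,110,130,3),g(t['pixels'],140,360,110,130,3)])[:,:,::-1])
E
```

```text
n cm/mm [-0.0024  0.0389  0.0921]
T [ 0.5953697  -0.29792228  0.11164622] t 17.7667 w 0.0003925479344013518 q [-0.36  0.27  1.4  -0.37  1.32 -0.36]
rv [-0.003 -0.007 -0.002]
0 pos along n,w,u 0.0303 0.1366 -0.0032 to 35mm [-13.63  -0.95   0.56] 20mm [-13.59  -1.53  -0.82]
1 pos along n,w,u 0.0303 0.0906 -0.0032 to 35mm [-9.04 -0.67  0.56] 20mm [-9.   -1.25 -0.82]
2 pos along n,w,u 0.0303 0.0446 -0.0032 to 35mm [-4.44 -0.39  0.56] 20mm [-4.41 -0.97 -0.82]
3 pos along n,w,u 0.0303 -0.0014 -0.0032 to 35mm [ 0.15 -0.11  0.56] 20mm [ 0.18 -0.69 -0.82]
F.n -0.55 [-0.77 -0.01 -0.61]
```

View pics/k.png

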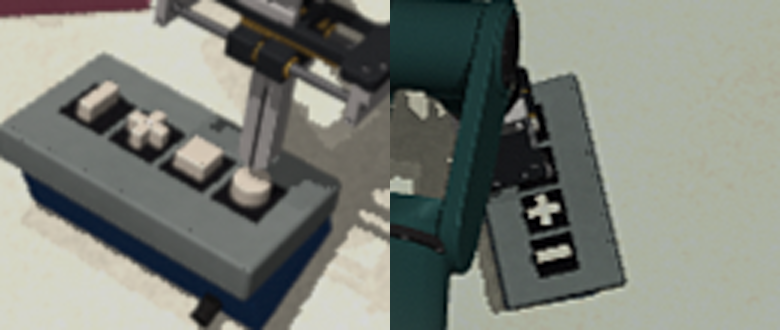

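The left crop shows the closed fingertips about 13 mm above the round key at (250,185). I correct 3 mm sideways and feel downward.

Emit:
play_rows(
  rows=[
    [0, [0.1, -0.2, 0.1], [0, 0, 0]],
    [0, [0.18, -0.4, -0.1], [0, 0, 0]],
    [0, [0.18, -0.5, -0.36], [0, 0, 0]],
    [0, [0.18, -0.61, -0.64], [0, 0, 0]],
    [0, [0.18, -0.61, -0.64], [0, 0, 0]],
    [0, [0.18, -0.61, -0.64], [0, 0, 0]],
  ],
)

```text
time: 18.37
tool_pos: [0.5976, -0.3062, 0.1099]
ee_rot: [-3.141, 0.401, 1.634]
wrist_force: [0.4, -0.2, -0.5]
width: 0.0007
```

```bash
python3 con.py | grep -E "^3|F.n|T"
```

```text
T [ 0.5975731  -0.30615649  0.10988436] t 18.3667 w 0.0007133623151558957 q [-0.37  0.28  1.39 -0.38  1.31 -0.37]
3 pos along n,w,u 0.0254 0.0003 0.0038 to 35mm [-0.07  0.72  0.74] 20mm [-0.04  0.14 -0.65]
F.n -0.58 [ 0.43 -0.24 -0.52]
```

Emit:
play_rows(
  rows=[
    [0, [0, 0, 0], [0, 0, 0]],
  ],
)

```text
time: 18.45
tool_pos: [0.5978, -0.3061, 0.1101]
ee_rot: [-3.141, 0.402, 1.634]
wrist_force: [-0.3, 0.5, 0.3]
width: 0.0002
```

Emit:
play_rows(
  rows=[
    [0, [0, 0, 0], [0, 0, 0]],
  ],
)

```text
time: 18.53
tool_pos: [0.5979, -0.306, 0.1102]
ee_rot: [-3.141, 0.402, 1.634]
wrist_force: [0.6, -0.2, -0.4]
width: 0.0002
```

Emit:
play_rows(
  rows=[
    [0, [0, 0, 0], [0, 0, 0]],
  ],
)

```text
time: 18.62
tool_pos: [0.598, -0.306, 0.1102]
ee_rot: [-3.141, 0.402, 1.634]
wrist_force: [-0.1, 0.7, -0.7]
width: 0.0005
```

Emit:
play_rows(
  rows=[
    [0, [0, 0.1, -0.2], [0, 0, 0]],
    [0, [0, 0.2, -0.42], [0, 0, 0]],
    [0, [0, 0.16, -0.51], [0, 0, 0]],
    [0, [0, 0.12, -0.6], [0, 0, 0]],
    [0, [0.01, 0.08, -0.7], [0, 0, 0]],
    [0, [0.01, 0.05, -0.79], [0, 0, 0]],
    [0, [0.01, 0.05, -0.79], [0, 0, 0]],
    [0, [0.01, 0.05, -0.79], [0, 0, 0]],
  ],
)

```text
time: 19.28
tool_pos: [0.598, -0.3055, 0.1021]
ee_rot: [-3.141, 0.402, 1.634]
wrist_force: [-0.8, 0.7, -0.9]
width: 0.0006
```

```bash
python3 con.py | grep -E "^3|F.n|T"
```

```text
T [ 0.59798026 -0.30554986  0.10213119] t 19.2833 w 0.0006454783132277071 q [-0.37  0.28  1.4  -0.38  1.3  -0.36]
3 pos along n,w,u 0.0185 0.0007 0.0002 to 35mm [-0.11  0.66  1.51] 20mm [-0.08  0.07  0.13]
F.n -0.5 [-0.79  0.72 -0.86]
```

Emit:
play_rows(
  rows=[
    [0, [0, -0.04, -0.09], [0, 0, 0]],
    [0, [0.01, -0.08, -0.18], [0, 0, 0]],
    [0, [0.01, -0.08, -0.18], [0, 0, 0]],
  ],
)

```text
time: 19.53
tool_pos: [0.5982, -0.3064, 0.1005]
ee_rot: [-3.141, 0.402, 1.634]
wrist_force: [0.3, -0.1, 0.7]
width: 0.0005
```

Emit:
play_rows(
  rows=[
    [0, [0, -0.04, -0.09], [0, 0, 0]],
    [0, [0.01, -0.08, -0.18], [0, 0, 0]],
    [0, [0.01, -0.08, -0.18], [0, 0, 0]],
  ],
)

```text
time: 19.78
tool_pos: [0.5983, -0.3072, 0.0988]
ee_rot: [-3.141, 0.402, 1.634]
wrist_force: [0.1, 0.7, 1.6]
width: 0.0005
```

Emit:
play_rows(
  rows=[
    [0, [0, -0.04, -0.09], [0, 0, 0]],
    [0, [0.01, -0.08, -0.18], [0, 0, 0]],
    [0, [0.01, -0.08, -0.18], [0, 0, 0]],
  ],
)

```text
time: 20.03
tool_pos: [0.5984, -0.3079, 0.0969]
ee_rot: [-3.141, 0.402, 1.634]
wrist_force: [-1.4, 1.4, 2.3]
width: 0.0003
```

```bash
python3 con.py | grep -E "^3|F.n|T"
```

```text
T [ 0.59836335 -0.30794967  0.0968969 ] t 20.0333 w 0.0003319120098041414 q [-0.37  0.29  1.41 -0.38  1.29 -0.36]
3 pos along n,w,u 0.0127 0.001 0.0004 to 35mm [-0.15  0.9   2.03] 20mm [-0.12  0.31  0.65]
F.n 2.7 [-1.37  1.35  2.33]
```

Emit:
play_rows(
  rows=[
    [0, [0, -0.04, -0.09], [0, 0, 0]],
    [0, [0.01, -0.08, -0.18], [0, 0, 0]],
    [0, [0.01, -0.08, -0.18], [0, 0, 0]],
  ],
)

```text
time: 20.28
tool_pos: [0.5984, -0.3087, 0.0951]
ee_rot: [-3.141, 0.402, 1.634]
wrist_force: [-0.4, 2.2, 4.1]
width: 0.0007
```

Emit:
play_rows(
  rows=[
    [0, [0, -0.04, -0.09], [0, 0, 0]],
    [0, [0, -0.04, -0.09], [0, 0, 0]],
  ],
)

```text
time: 20.45
tool_pos: [0.5985, -0.3091, 0.0942]
ee_rot: [-3.141, 0.402, 1.634]
wrist_force: [-2.2, 2.3, 3.5]
width: 0.0001
```

```bash
python3 con.py | grep -E "^3|F.n|T"
```

```text
T [ 0.59845846 -0.30911251  0.0941557 ] t 20.45 w 0.00011840597656275788 q [-0.38  0.29  1.41 -0.38  1.28 -0.36]
3 pos along n,w,u 0.0098 0.001 0.0004 to 35mm [-0.16  1.01  2.31] 20mm [-0.13  0.43  0.93]
F.n 4.19 [-2.19  2.28  3.53]
```

Emit:
play_rows(
  rows=[
    [0, [0, -0.04, -0.09], [0, 0, 0]],
    [0, [0, -0.04, -0.09], [0, 0, 0]],
  ],
)

```text
time: 20.62
tool_pos: [0.5984, -0.3095, 0.0932]
ee_rot: [-3.141, 0.402, 1.634]
wrist_force: [-1.9, 2.3, 4.3]
width: 0.0008
```

```bash
python3 con.py | grep -E "^3|F.n|T"
```

```text
T [ 0.59844846 -0.30948954  0.09320873] t 20.6167 w 0.0007563706324256142 q [-0.38  0.29  1.41 -0.38  1.28 -0.36]
3 pos along n,w,u 0.0087 0.001 0.0004 to 35mm [-0.16  1.05  2.4 ] 20mm [-0.13  0.47  1.02]
F.n 4.9 [-1.85  2.3   4.3 ]
```

Emit:
play_rows(
  rows=[
    [0, [0, -0.04, -0.09], [0, 0, 0]],
    [0, [0, -0.04, -0.09], [0, 0, 0]],
  ],
)

```text
time: 20.78
tool_pos: [0.5985, -0.3096, 0.093]
ee_rot: [-3.142, 0.401, 1.634]
wrist_force: [-2.1, 3.6, 5.8]
width: 0.0008
```

```bash
python3 con.py | grep -E "^3|F.n|T"
```

```text
T [ 0.59849023 -0.309635    0.09297085] t 20.7833 w 0.0007530571291462702 q [-0.38  0.29  1.41 -0.38  1.28 -0.36]
3 pos along n,w,u 0.0085 0.001 0.0004 to 35mm [-0.17  1.07  2.43] 20mm [-0.13  0.48  1.05]
F.n 6.78 [-2.13  3.58  5.79]
```

Emit:
play_rows(
  rows=[
    [0, [0, -0.04, -0.09], [0, 0, 0]],
    [0, [0, -0.04, -0.09], [0, 0, 0]],
    [0, [0, -0.04, -0.09], [0, 0, 0]],
    [0, [0, -0.04, -0.09], [0, 0, 0]],
  ],
)

```text
time: 21.12
tool_pos: [0.5986, -0.3097, 0.0929]
ee_rot: [3.141, 0.401, 1.634]
wrist_force: [-2.8, 5.7, 9.4]
width: 0.0006
```

Emit:
play_rows(
  rows=[
    [0, [0, 0, 0], [0, 0, 0]],
    [0, [0, 0, 0], [0, 0, 0]],
    [0, [0, 0, 0], [0, 0, 0]],
  ],
)

```text
time: 21.37
tool_pos: [0.5985, -0.3097, 0.0929]
ee_rot: [3.141, 0.401, 1.634]
wrist_force: [-3.8, 6.1, 9.6]
width: 0.0007
```

```bash
python3 con.py | grep -E "^3|F.n|T"
```

```text
T [ 0.59854394 -0.30968083  0.09291078] t 21.3667 w 0.0006597683111145579 q [-0.38  0.29  1.41 -0.38  1.28 -0.36]
3 pos along n,w,u 0.0084 0.001 0.0005 to 35mm [-0.17  1.07  2.43] 20mm [-0.13  0.49  1.05]
F.n 11.35 [-3.8   6.12  9.64]
```

The round key is home: its stop is at 8.4 mm, and it was held about 0.6 s at up to 11 N. I release it and move over to the bar key.

Emit:
play_rows(
  rows=[
    [0, [0, 0.15, 0.35], [0, 0, 0]],
    [0, [-0.02, 0.4, 0.9], [0, 0, 0]],
    [0, [-0.06, 0.97, 2.3], [0, 0, 0]],
    [0, [-2.5, 0.8, 2.3], [0, 0, 0]],
    [0, [-5.5, 0.6, 2.3], [0, 0, 0]],
    [0, [-8.5, 0.45, 2.3], [0, 0, 0]],
    [0, [-11.5, 0.25, 2.3], [0, 0, 0]],
    [0, [-13.9, 0.12, 2.3], [0, 0, 0]],
  ],
)

```text
time: 22.03
tool_pos: [0.4572, -0.3091, 0.1134]
ee_rot: [-3.139, 0.401, 1.635]
wrist_force: [-0.8, -0.4, -0.5]
width: 0.0002
```

Emit:
play_rows(
  rows=[
    [0, [0, 0, 0], [0, 0, 0]],
    [0, [0, 0, 0], [0, 0, 0]],
    [0, [0, 0, 0], [0, 0, 0]],
    [0, [0, 0, 0], [0, 0, 0]],
    [0, [0, 0, 0], [0, 0, 0]],
  ],
)

```text
time: 22.45
tool_pos: [0.4605, -0.3092, 0.1143]
ee_rot: [-3.141, 0.402, 1.635]
wrist_force: [0.7, -0.5, 0.1]
width: 0.0001
```

```bash
python3 con.py | grep -E "^0|F.n|T|rv"
python3 - <<'E'
from h import *
s=snap('scene');t=snap('top')
g=lambda im,r,c,h,w,k:cv2.resize(im[r:r+h,c:c+w],(w*k,h*k),interpolation=cv2.INTER_CUBIC)
cv2.imwrite('pics/l.png',np.hstack([g(s['pixels'],260,120,110,130,3),g(t['pixels'],150,360,110,130,3)])[:,:,::-1])
for k in ('key_bar','key_round'):
  for c in('scene','top'):
    for d in silhouettes(c,k)[:2]: print(k,c,round(d['confidence'],2),d['point'])
E
```

```text
T [ 0.46049129 -0.30915387  0.11432048] t 22.45 w 0.00012589208384598317 q [-0.48 -0.01  1.71 -0.36  1.24 -0.46]
rv [ 0.002 -0.    -0.003]
0 pos along n,w,u 0.0316 0.0013 0.0005 to 35mm [-0.14  0.17  0.29] 20mm [-0.1  -0.41 -1.09]
F.n -0.11 [ 0.67 -0.49  0.1 ]
key_bar scene 0.41 [301.6, 162.0]
key_bar top 0.71 [178.1, 230.2]
key_round scene 0.73 [214.3, 367.0]
key_round scene 0.62 [334.5, 187.5]
key_round top 0.43 [179.1, 404.2]
```

Emit:
play_rows(
  rows=[
    [0, [-0.05, -0.15, -0.4], [0, 0, 0]],
    [0, [-0.1, -0.3, -0.8], [0, 0, 0]],
    [0, [-0.1, -0.41, -1.09], [0, 0, 0]],
    [0, [-0.1, -0.45, -1.18], [0, 0, 0]],
    [0, [-0.1, -0.49, -1.27], [0, 0, 0]],
    [0, [-0.1, -0.49, -1.27], [0, 0, 0]],
    [0, [-0.1, -0.49, -1.27], [0, 0, 0]],
  ],
)

```text
time: 23.33
tool_pos: [0.4584, -0.3141, 0.1017]
ee_rot: [-3.141, 0.402, 1.634]
wrist_force: [-0.6, -1.1, 0.1]
width: 0.0005
```

Emit:
play_rows(
  rows=[
    [0, [0, -0.04, -0.09], [0, 0, 0]],
    [0, [0.01, -0.08, -0.18], [0, 0, 0]],
    [0, [0.01, -0.08, -0.18], [0, 0, 0]],
  ],
)

```text
time: 23.58
tool_pos: [0.4587, -0.3149, 0.1002]
ee_rot: [3.142, 0.402, 1.634]
wrist_force: [-1.2, 0.7, 1.5]
width: 0.0005
```

Emit:
play_rows(
  rows=[
    [0, [0, -0.04, -0.09], [0, 0, 0]],
    [0, [0.01, -0.08, -0.18], [0, 0, 0]],
    [0, [0.01, -0.08, -0.18], [0, 0, 0]],
  ],
)

```text
time: 23.83
tool_pos: [0.4588, -0.3157, 0.0983]
ee_rot: [-3.142, 0.402, 1.634]
wrist_force: [-0.6, 1.4, 2.1]
width: 0.0007
```

Emit:
play_rows(
  rows=[
    [0, [0, -0.04, -0.09], [0, 0, 0]],
    [0, [0.01, -0.08, -0.18], [0, 0, 0]],
    [0, [0.01, -0.08, -0.18], [0, 0, 0]],
  ],
)

```text
time: 24.08
tool_pos: [0.4588, -0.3165, 0.0965]
ee_rot: [-3.141, 0.402, 1.634]
wrist_force: [-1.6, 1.0, 4.0]
width: 0.0005
```

```bash
python3 con.py | grep -E "^0|F.n|T"
```

```text
T [ 0.45884613 -0.31650652  0.09645379] t 24.0833 w 0.0004577481564611602 q [-0.5   0.01  1.73 -0.36  1.2  -0.46]
0 pos along n,w,u 0.0123 -0.0008 0.0002 to 35mm [0.02 0.91 2.08] 20mm [0.06 0.33 0.7 ]
F.n 4.1 [-1.65  1.04  3.96]
```

Emit:
play_rows(
  rows=[
    [0, [0, -0.04, -0.09], [0, 0, 0]],
    [0, [0, -0.04, -0.09], [0, 0, 0]],
  ],
)

```text
time: 24.25
tool_pos: [0.4589, -0.3169, 0.0955]
ee_rot: [-3.141, 0.402, 1.634]
wrist_force: [-0.4, 1.7, 2.4]
width: 0.0004
```

Emit:
play_rows(
  rows=[
    [0, [0, -0.04, -0.09], [0, 0, 0]],
    [0, [0, -0.04, -0.09], [0, 0, 0]],
  ],
)

```text
time: 24.42
tool_pos: [0.4589, -0.3173, 0.0946]
ee_rot: [-3.142, 0.402, 1.634]
wrist_force: [-0.5, 2.3, 3.8]
width: 0.0004
```

Emit:
play_rows(
  rows=[
    [0, [0, -0.04, -0.09], [0, 0, 0]],
    [0, [0, -0.04, -0.09], [0, 0, 0]],
  ],
)

```text
time: 24.58
tool_pos: [0.4589, -0.3177, 0.0937]
ee_rot: [-3.142, 0.402, 1.634]
wrist_force: [-1.1, 1.8, 4.9]
width: 0.0008
```

```bash
python3 con.py | grep -E "^0|F.n|T"
```

```text
T [ 0.45889513 -0.31768926  0.09370865] t 24.5833 w 0.0008142021658727774 q [-0.5   0.02  1.73 -0.36  1.2  -0.46]
0 pos along n,w,u 0.0093 -0.0008 0.0003 to 35mm [0.02 1.03 2.35] 20mm [0.06 0.44 0.97]
F.n 5.24 [-1.12  1.77  4.91]
```

Emit:
play_rows(
  rows=[
    [0, [0, -0.04, -0.09], [0, 0, 0]],
    [0, [0, -0.04, -0.09], [0, 0, 0]],
  ],
)

```text
time: 24.75
tool_pos: [0.4589, -0.3179, 0.0933]
ee_rot: [3.141, 0.402, 1.634]
wrist_force: [-1.6, 4.0, 6.4]
width: 0.0003
```

Emit:
play_rows(
  rows=[
    [0, [0, -0.04, -0.09], [0, 0, 0]],
    [0, [0, -0.04, -0.09], [0, 0, 0]],
  ],
)

```text
time: 24.92
tool_pos: [0.459, -0.318, 0.0932]
ee_rot: [3.141, 0.401, 1.633]
wrist_force: [-3.3, 7.2, 9.5]
width: 0.0005
```

```bash
python3 con.py | grep -E "^0|F.n|T"
```

```text
T [ 0.45898027 -0.31798032  0.09320777] t 24.9167 w 0.00047092072030154627 q [-0.5   0.02  1.73 -0.36  1.2  -0.46]
0 pos along n,w,u 0.0088 -0.0008 0.0003 to 35mm [0.01 1.06 2.4 ] 20mm [0.05 0.47 1.02]
F.n 11.64 [-3.25  7.22  9.5 ]
```

The bar key is home at 8.8 mm with 11.6 N. I hold it, release, and go on to the square key.

Emit:
play_rows(
  rows=[
    [0, [0, 0, 0], [0, 0, 0]],
    [0, [0, 0, 0], [0, 0, 0]],
    [0, [0, 0, 0], [0, 0, 0]],
    [0, [0, 0, 0], [0, 0, 0]],
    [0, [0, 0, 0], [0, 0, 0]],
    [0, [0, 0, 0], [0, 0, 0]],
  ],
)

```text
time: 25.42
tool_pos: [0.459, -0.318, 0.0932]
ee_rot: [3.141, 0.402, 1.633]
wrist_force: [-3.5, 6.5, 9.5]
width: 0.0006
```

Emit:
play_rows(
  rows=[
    [0, [0, 0.15, 0.35], [0, 0, 0]],
    [0, [-0.02, 0.4, 0.9], [0, 0, 0]],
    [0, [-0.06, 0.97, 2.3], [0, 0, 0]],
    [0, [2.4, 1.1, 2.3], [0, 0, 0]],
    [0, [4.9, 1.3, 2.3], [0, 0, 0]],
    [0, [7.2, 1.4, 2.3], [0, 0, 0]],
    [0, [8.5, 1.5, 2.3], [0, 0, 0]],
    [0, [9.2, 1.53, 2.3], [0, 0, 0]],
  ],
)

```text
time: 26.08
tool_pos: [0.5517, -0.3027, 0.1134]
ee_rot: [-3.14, 0.401, 1.636]
wrist_force: [-0.7, -1.4, -1.0]
width: 0.0004
```

Emit:
play_rows(
  rows=[
    [0, [0, 0, 0], [0, 0, 0]],
    [0, [0, 0, 0], [0, 0, 0]],
    [0, [0, 0, 0], [0, 0, 0]],
    [0, [0, 0, 0], [0, 0, 0]],
  ],
)

```text
time: 26.42
tool_pos: [0.5497, -0.3032, 0.1147]
ee_rot: [-3.141, 0.402, 1.634]
wrist_force: [-0.2, -0.4, -0.1]
width: 0.0002
```

```bash
python3 con.py | grep -E "^2|F.n|T|rv"
```

```text
T [ 0.54974864 -0.30323888  0.11472052] t 26.4167 w 0.000190788224130161 q [-0.4   0.18  1.51 -0.37  1.29 -0.39]
rv [ 0.002 -0.001 -0.001]
2 pos along n,w,u 0.0321 -0.0013 0.0003 to 35mm [0.12 0.14 0.25] 20mm [ 0.15 -0.44 -1.13]
F.n -0.23 [-0.22 -0.41 -0.08]
```

Emit:
play_rows(
  rows=[
    [0, [0.05, -0.15, -0.4], [0, 0, 0]],
    [0, [0.1, -0.3, -0.8], [0, 0, 0]],
    [0, [0.15, -0.44, -1.13], [0, 0, 0]],
    [0, [0.15, -0.48, -1.22], [0, 0, 0]],
    [0, [0.15, -0.52, -1.31], [0, 0, 0]],
    [0, [0.15, -0.52, -1.31], [0, 0, 0]],
    [0, [0.15, -0.52, -1.31], [0, 0, 0]],
  ],
)

```text
time: 27.0
tool_pos: [0.5523, -0.3083, 0.1017]
ee_rot: [-3.141, 0.402, 1.634]
wrist_force: [0.2, -0.1, -0.1]
width: 0.0003
```

Emit:
play_rows(
  rows=[
    [0, [0, -0.04, -0.09], [0, 0, 0]],
    [0, [0.01, -0.08, -0.18], [0, 0, 0]],
    [0, [0.01, -0.08, -0.18], [0, 0, 0]],
  ],
)

```text
time: 27.25
tool_pos: [0.5523, -0.3091, 0.0998]
ee_rot: [-3.141, 0.402, 1.634]
wrist_force: [0.3, 0.3, -0.6]
width: 0.0002
```

Emit:
play_rows(
  rows=[
    [0, [0, -0.04, -0.09], [0, 0, 0]],
    [0, [0.01, -0.08, -0.18], [0, 0, 0]],
    [0, [0.01, -0.08, -0.18], [0, 0, 0]],
  ],
)

```text
time: 27.5
tool_pos: [0.5525, -0.3099, 0.0983]
ee_rot: [-3.141, 0.402, 1.634]
wrist_force: [-1.3, 1.1, 1.6]
width: 0.0002
```

Emit:
play_rows(
  rows=[
    [0, [0, -0.04, -0.09], [0, 0, 0]],
    [0, [0.01, -0.08, -0.18], [0, 0, 0]],
    [0, [0.01, -0.08, -0.18], [0, 0, 0]],
  ],
)

```text
time: 27.75
tool_pos: [0.5526, -0.3107, 0.0964]
ee_rot: [-3.141, 0.402, 1.634]
wrist_force: [-1.3, 1.1, 3.0]
width: 0.0005
```

```bash
python3 con.py | grep -E "^2|F.n|T"
```

```text
T [ 0.55258444 -0.3107153   0.09638972] t 27.75 w 0.0005221655963556652 q [-0.41  0.2   1.52 -0.38  1.25 -0.38]
2 pos along n,w,u 0.0123 0.0011 0.0002 to 35mm [-0.17  0.89  2.08] 20mm [-0.13  0.31  0.7 ]
F.n 3.24 [-1.27  1.1   3.02]
```

Emit:
play_rows(
  rows=[
    [0, [0, -0.04, -0.09], [0, 0, 0]],
    [0, [0.01, -0.08, -0.18], [0, 0, 0]],
    [0, [0.01, -0.08, -0.18], [0, 0, 0]],
  ],
)

```text
time: 28.0
tool_pos: [0.5526, -0.3115, 0.0945]
ee_rot: [-3.141, 0.402, 1.634]
wrist_force: [-1.9, 1.6, 3.5]
width: 0.0004
```

Emit:
play_rows(
  rows=[
    [0, [0, -0.04, -0.09], [0, 0, 0]],
    [0, [0, -0.04, -0.09], [0, 0, 0]],
  ],
)

```text
time: 28.17
tool_pos: [0.5526, -0.3119, 0.0936]
ee_rot: [-3.141, 0.402, 1.634]
wrist_force: [-2.1, 2.9, 3.1]
width: 0.0003
```

Emit:
play_rows(
  rows=[
    [0, [0, -0.04, -0.09], [0, 0, 0]],
    [0, [0, -0.04, -0.09], [0, 0, 0]],
  ],
)

```text
time: 28.33
tool_pos: [0.5527, -0.3123, 0.0927]
ee_rot: [-3.141, 0.402, 1.634]
wrist_force: [-0.6, 2.2, 3.8]
width: 0.0005
```

```bash
python3 con.py | grep -E "^2|F.n|T"
```

```text
T [ 0.55268139 -0.31229739  0.09271909] t 28.3333 w 0.000511868089506167 q [-0.41  0.2   1.52 -0.38  1.25 -0.38]
2 pos along n,w,u 0.0083 0.0011 0.0002 to 35mm [-0.18  1.05  2.45] 20mm [-0.14  0.47  1.07]
F.n 4.34 [-0.63  2.23  3.76]
```

Emit:
play_rows(
  rows=[
    [0, [0, -0.04, -0.09], [0, 0, 0]],
    [0, [0, -0.04, -0.09], [0, 0, 0]],
  ],
)

```text
time: 28.5
tool_pos: [0.5527, -0.3127, 0.0918]
ee_rot: [-3.141, 0.402, 1.634]
wrist_force: [-1.5, 3.0, 3.8]
width: 0.0004
```

Emit:
play_rows(
  rows=[
    [0, [0, -0.04, -0.09], [0, 0, 0]],
    [0, [0, -0.04, -0.09], [0, 0, 0]],
  ],
)

```text
time: 28.67
tool_pos: [0.5527, -0.3127, 0.0917]
ee_rot: [3.142, 0.401, 1.634]
wrist_force: [-2.8, 5.0, 7.8]
width: 0.0007
```

```bash
python3 con.py | grep -E "^2|F.n|T"
```

```text
T [ 0.5527328  -0.31274323  0.09172245] t 28.6667 w 0.0007207090103708855 q [-0.41  0.2   1.52 -0.38  1.24 -0.38]
2 pos along n,w,u 0.0072 0.0011 0.0002 to 35mm [-0.18  1.1   2.55] 20mm [-0.15  0.51  1.17]
F.n 9.23 [-2.76  4.99  7.84]
```

The square key is home at 7.2 mm with 9 N. I hold it, release, and retreat.

Emit:
play_rows(
  rows=[
    [0, [0, -0.01, -0.03], [0, 0, 0]],
    [0, [0, -0.01, -0.03], [0, 0, 0]],
    [0, [0, -0.01, -0.03], [0, 0, 0]],
    [0, [0, -0.01, -0.03], [0, 0, 0]],
    [0, [0, -0.01, -0.03], [0, 0, 0]],
    [0, [0, -0.01, -0.03], [0, 0, 0]],
    [0, [0, -0.01, -0.03], [0, 0, 0]],
  ],
)

```text
time: 29.25
tool_pos: [0.5527, -0.3128, 0.0917]
ee_rot: [3.141, 0.402, 1.634]
wrist_force: [-3.2, 5.0, 6.9]
width: 0.0006
```

Emit:
play_rows(
  rows=[
    [0, [0, 0.15, 0.35], [0, 0, 0]],
    [0, [-0.02, 0.4, 0.9], [0, 0, 0]],
    [0, [-0.06, 0.97, 2.3], [0, 0, 0]],
    [0, [-1, 1.8, 4.5], [0, 0, 0]],
    [0, [-3, 2.5, 7.5], [0, 0, 0]],
    [0, [-6, 2.5, 10.5], [0, 0, 0]],
    [0, [-9, 2.5, 12.5], [0, 0, 0]],
    [0, [-12, 2.5, 13], [0, 0, 0]],
  ],
)

```text
time: 29.92
tool_pos: [0.4332, -0.2893, 0.2255]
ee_rot: [3.135, 0.407, 1.632]
wrist_force: [0.1, -0.4, 0.9]
width: 0.0003
```

Emit:
play_rows(
  rows=[
    [0, [-3, -2, 1], [0, 0, 0]],
    [0, [-5, -4, 1], [0, 0, 0]],
    [0, [-7, -6, 1], [0, 0, 0]],
    [0, [-8, -8, 1], [0, 0, 0]],
    [0, [-8, -8, 1], [0, 0, 0]],
    [0, [-8, -8, 1], [0, 0, 0]],
  ],
)

```text
time: 30.42
tool_pos: [0.3517, -0.3688, 0.2301]
ee_rot: [-3.141, 0.401, 1.631]
wrist_force: [0.1, -0.6, 0.0]
width: 0.0004
```

Run:
```python
from h import *
o=get_obs();print(o['time'],np.round(o['tool_pos'],3),np.round(o['wrist_force'],1),np.abs(o['qvel']).max())
s=snap('scene','scene_end');t=snap('top','top_end')
cv2.imwrite('pics/m.png',np.hstack([cv2.resize(x['pixels'],(400,300)) for x in(s,t)])[:,:,::-1])
```

```text
30.4167 [ 0.352 -0.369  0.23 ] [ 0.1 -0.6  0. ] 0.04080418385979232
```

View pics/m.png

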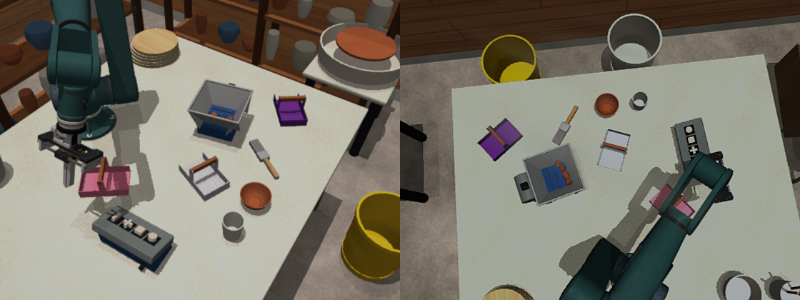

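The last picture shows the pan upright and empty (left view (205,178)), the shards in the hopper, and the bowl, cup, brush and look-alikes where they were. The arm is clear of everything.

```bash
python3 -c "
from bench import *
print(close_job())"
```

```text
the job is handed in; nothing more can be done
None
```

I emptied the grey feed pan into the hopper and stood it upright where it came from. Then I pressed the round, bar and square keys in that order. I handed the job in at about 30.5 s; no verdict was reported.

- **Keys:** each was felt down to its hard stop, which the fingertips met 8.4, 8.8 and 7.2 mm out from the panel face. I held each there for about 0.5 to 0.6 s at roughly 8 to 12 N, then let it up. The plus key was only passed over, with the fingertips about 30 mm out from the panel face.
- **Last checks:** the final picture shows the pan upright and empty, and the bowl, cup, brush and look-alikes where they were. The arm touches nothing, with the wrist force near zero.
- **Less certain:** only four shards can be told apart from above. The third sits about 20 mm higher than the others in the scene view, so I take it to lie on the fifth. No shard shows in the pan or on the bench. The weight change, about 0.9 N against about 1.1 N expected for five shards, was too noisy to settle it.

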